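# Swing up the lab drying rack, lock it and hang the dip baskets

### The arm

A 6-joint arm with a two-finger parallel gripper is mounted at the origin on the work surface. World frame = base frame: x ahead of the robot, y to its left, z up, the work surface at z = 0. Lengths are in m, angles in degrees, forces in N, time in s.
With the tool pointing down it reaches from about 0.4 to 0.825 m from the base axis. Payload 7 kg.
Tool frame: the origin (TCP) lies midway between the tips of the shut fingers; the grasp point (between the pads) lies 19 mm behind it; z points along the fingers, y is the direction in which the jaws open and shut (so a half turn about z gives the same grasp; the last joint's range is limited). The gripper opens to 88 mm and grips with 3 to 60 N. Pads are 19 mm wide; open, the fingers measure 130 mm over their backs; the gripper's body (78 mm by 193 mm) begins 47 mm behind the grasp point.
Start: joints at [84.231, 20.546, 0.682, 0, -70.136, -16.507], TCP at [0.256, 0.625, 0.227] pointing down, gripper open.
Joint ranges: [-176.03, 176.03], [-82.01, 121.73], [-58.28, 71.71], [-173.87, 95.51], [-174.79, -0.11], [-173.66, 173.66]. Speed limits (degrees/s): [136.94, 136.94, 172.46, 180, 180, 180].

### API

Orientations are given as [roll, pitch, yaw] about the fixed x, y, z axes, in that order (R = Rz(yaw) Ry(pitch) Rx(roll)).
In Python, from plant import get_state, capture, get_calibration, close_job, boxes_of, cut_out gives the robot as it stands.
- The arm moves only by the tool apply_moves, never from a script. Its argument "commands" is a list of rows, each an object with "grip": the closure, from 0 (fully open) to 1 (shut); "slide": the shift along the tool's x, y, z in m, a list of three; "roll": the turn about the tool's z in degrees. In form: [{"grip": grip, "slide": [x, y, z], "roll": roll}, ...]. A call has 1 to 5 rows; each row is the pose to reach, as a shift and turn from the pose commanded when the call began, along the tool's axes at that moment; what a row does not reach only later rows make up. A row lasts 1/8 s, in which the tool goes at most 62.5 mm and 10.7 degrees, less where a joint would pass 70% of its speed; a pose out of reach is approached as far as the arm can. A call with a gripper value outside its range is refused whole. The fingers move at their own pace and stop on an object; "grip_force" is the grip in N (left out, the last holds). Time passes only in rows, so rows that repeat a pose let the fingers close. It gives the time, the measured TCP pose, the force and the opening at its end, in the units of the state.
- get_state(): the state, without advancing time (a new reading comes with each control period).
- capture(name): name is "scene" or "top" or "wrist"; returns (picture, depth): 480x640x3 uint8, red, green, blue; 480x640 float32, m along the optical axis (not along the pixel's ray), 0 where there is no reading.
- get_calibration(name): a dict with "mtx" (3x3 intrinsics, pixels), "distortion" ([k1, k2, p1, p2, k3] as OpenCV has them; the pictures are not rectified), "R" (3x3) and "t" (3): a world point X has camera coordinates R X + t. Camera axes: x right, y down, z forward; pixel columns grow to the right and rows downward; lengths in m; the calibration is good to about 2 mm. A picture is of the moment at which its call begins: read the wrist's pose just before it. get_calibration takes no time and is no camera call; for the wrist camera it gives the pose at the moment of the call.
- close_job(): hands the job in, once; it reports no verdict.
Trained networks look in the newest picture that a camera, given by its name, has taken for a name from the list of things; names that differ only in an ending like _2 or _b are one class to them, and where a whole thing is asked for, a point or a joint stands for the part that bears it (a point fixed in the world has none). Each returns a list of dicts, best first, with "score" (0 to 1); they miss things now and then, are a little off and sometimes report something else, mostly with a low value. They report only what shows in the picture. A call takes as long as a camera call.
- boxes_of(name, camera): "position" ([x, y, z] in m, in the coordinates of the camera as it stood for that picture, good to about 4 mm: the middle of the surface that is visible of it).
- cut_out(name, camera): "mask" (480x640 bool, what is visible of it).
The state is a dict: "time_s": time; "joints": joint angles; "qd": joint speeds; "joint_torque": joint torques, N m; "tcp_pos": TCP position; "eef_rot": TCP orientation; "contact_force": force on the tool from outside, world axes, zero at the start; "moment": the same for the moment, N m; "gripper_width": finger opening in m.
Only numpy, scipy, OpenCV 4.12 (cv2) and the standard library are available. Lean on these libraries where they do the work, as an engineer would, in place of code of your own. Each camera call takes 0.05 s, during which the arm holds its last target.

### The job

The drying rack is folded back and held down by its red lock pin: pull the pin up, swing the rack's frame up until it stands upright and push the pin fully home again so that the frame is locked. Only then hang every dip basket on the rack by its wire handle, one to a hook (any hook), and leave them hanging freely. Keep the baskets from tipping over and do not disturb the flasks.

Things in the scene. Friction and masses are not known exactly. Their poses are not given: they have to be found in the camera images.
- axle (a point): Fixed point mid-way along the rack's level axle, 80 mm above the bench. Rack: aluminium base plate (130 x 480 x 10 mm) with side posts 404 mm apart, 100 mm high, carrying a white swinging frame. x points from the hook side (facing the robot) to the back, y along the axle, z up. The rack is bolted down at another place and yaw each time.
- tilt (a joint): Angle of the white frame, rad: 0 = upright (to be locked), positive = laid back, away from the robot; starts at 1.0 to 1.2, range -0.3 to 1.3. Stays where left (friction 0.4 N m). The pin enters a yellow sector: a narrow notch at 0 (the round-nosed pin draws the frame in from about 0.06 off, then holds it within 0.04) or a wide slot at 0.95 to 1.25; between, it meets the rim and stays up.
- bar (a point): Middle of the frame's round top bar, by which the frame is swung: along the rack's y, blue and 17 mm thick over its middle 110 mm (14 mm steel beyond), 138 mm from the axle; 218 mm above the bench when upright, behind the axle and lower when laid back. Nothing close beneath it. It can be held between the fingers and turns between them.
- pin (a joint): How far the red-knobbed lock pin is pulled up, m: 0 = fully home (as at the start, in the wide slot), 0.026 = fully up. Above 0.021 the frame is free. It slides straight up and down, needs about 4 N and stays where it is left.
- knob (a point): Centre of the pin's red knob, an upright cylinder 28 mm across, 24 mm high, straight above the axle at the rack's -y end (228 mm from the middle). 180 mm above the bench when home, 206 mm when up; moves with the pin. The guide block's top is 11 mm below the knob's underside when home.
- hook1 (a point): Hook 1 of 4 (from -y to +y, 95 mm apart): the seat where a basket's handle wire rests, the middle of the upper surface of the level, 24 mm long lowest part of the 8 mm rod. Turns with the frame. Frame upright: the seat is 52 mm in front (-x of the rack) of the frame and 162 mm above the bench, the open tip points to -x and up, ending 80 mm out and 15 mm above the seat; axes as the rack's.
- hook2 (a point): Hook 2 of 4 (from -y to +y, 95 mm apart): the seat where a basket's handle wire rests, the middle of the upper surface of the level, 24 mm long lowest part of the 8 mm rod. Turns with the frame. Frame upright: the seat is 52 mm in front (-x of the rack) of the frame and 162 mm above the bench, the open tip points to -x and up, ending 80 mm out and 15 mm above the seat; axes as the rack's.
- hook3 (a point): Hook 3 of 4 (from -y to +y, 95 mm apart): the seat where a basket's handle wire rests, the middle of the upper surface of the level, 24 mm long lowest part of the 8 mm rod. Turns with the frame. Frame upright: the seat is 52 mm in front (-x of the rack) of the frame and 162 mm above the bench, the open tip points to -x and up, ending 80 mm out and 15 mm above the seat; axes as the rack's.
- hook4 (a point): Hook 4 of 4 (from -y to +y, 95 mm apart): the seat where a basket's handle wire rests, the middle of the upper surface of the level, 24 mm long lowest part of the 8 mm rod. Turns with the frame. Frame upright: the seat is 52 mm in front (-x of the rack) of the frame and 162 mm above the bench, the open tip points to -x and up, ending 80 mm out and 15 mm above the seat; axes as the rack's.
- basket1_mid (a point): Centre, half-way up (78 mm), of the orange dip basket (may be absent): open box 66 (x) x 66 (y) x 46 mm, 156 mm high in all, 160 g. A stiff steel wire handle, 8 mm thick, arches over it in its y-z plane; the level top wire's axis is 32 mm above this point, inner width 50 mm. On it stands a white grip block 16 (x) x 28 (y) mm, 35 to 78 mm above this point. Hung: this point 28 mm below the seat.
- basket2_mid (a point): Centre, half-way up (78 mm), of the green dip basket (may be absent): open box 66 (x) x 66 (y) x 46 mm, 156 mm high in all, 160 g. A stiff steel wire handle, 8 mm thick, arches over it in its y-z plane; the level top wire's axis is 32 mm above this point, inner width 50 mm. On it stands a white grip block 16 (x) x 28 (y) mm, 35 to 78 mm above this point. Hung: this point 28 mm below the seat.
- basket3_mid (a point): Centre, half-way up (78 mm), of the blue dip basket (may be absent): open box 66 (x) x 66 (y) x 46 mm, 156 mm high in all, 160 g. A stiff steel wire handle, 8 mm thick, arches over it in its y-z plane; the level top wire's axis is 32 mm above this point, inner width 50 mm. On it stands a white grip block 16 (x) x 28 (y) mm, 35 to 78 mm above this point. Hung: this point 28 mm below the seat.
- basket4_mid (a point): Centre, half-way up (78 mm), of the yellow dip basket (may be absent): open box 66 (x) x 66 (y) x 46 mm, 156 mm high in all, 160 g. A stiff steel wire handle, 8 mm thick, arches over it in its y-z plane; the level top wire's axis is 32 mm above this point, inner width 50 mm. On it stands a white grip block 16 (x) x 28 (y) mm, 35 to 78 mm above this point. Hung: this point 28 mm below the seat.
- flask1: Bystander: capped conical flask, 82 mm across the foot, 122 mm high; origin at the centre of its underside. Leave alone.
- flask2: Bystander: capped conical flask, 82 mm across the foot, 122 mm high; origin at the centre of its underside. Leave alone.
- flask3: Bystander: capped conical flask, 82 mm across the foot, 122 mm high; origin at the centre of its underside. Leave alone.

How it is judged (in metres and radians):
On the way, in this order (a step that is already met when the one before it is completed fails the run):
1. the lock pin is pulled up clear (value of joint pin above 0.02 m), for 0.2 s.
2. the frame stands upright with the pin pushed home, no basket yet hung (value of joint tilt between -0.06 and 0.06 rad and value of joint pin below 0.006 m and height (world z) of each of basket1_mid, basket2_mid, basket3_mid, basket4_mid below 0.11 m), for 0.3 s.
At the end, for the whole second after the job is handed in: The frame is within 0.06 rad of upright with the pin within 6 mm of fully home; every basket present hangs by its handle wire on a hook of its own (its centre within 35 mm sideways and 50 mm in all of the hook's seat), upright within 0.7 rad (a slight swing is no matter) (value of joint tilt between -0.06 and 0.06 rad and value of joint pin below 0.006 m and ((horizontal distance between basket1_mid and hook1 below 0.035 m and distance between basket1_mid and hook1 below 0.05 m) or (horizontal distance between basket1_mid and hook2 below 0.035 m and distance between basket1_mid and hook2 below 0.05 m) or (horizontal distance between basket1_mid and hook3 below 0.035 m and distance between basket1_mid and hook3 below 0.05 m) or (horizontal distance between basket1_mid and hook4 below 0.035 m and distance between basket1_mid and hook4 below 0.05 m)) and height (world z) of each of basket1_mid, basket2_mid, basket3_mid, basket4_mid above 0.1 m and angle between each of basket1_mid, basket2_mid, basket3_mid, basket4_mid's own z axis and vertical below 0.7 rad and ((horizontal distance between basket2_mid and hook1 below 0.035 m and distance between basket2_mid and hook1 below 0.05 m) or (horizontal distance between basket2_mid and hook2 below 0.035 m and distance between basket2_mid and hook2 below 0.05 m) or (horizontal distance between basket2_mid and hook3 below 0.035 m and distance between basket2_mid and hook3 below 0.05 m) or (horizontal distance between basket2_mid and hook4 below 0.035 m and distance between basket2_mid and hook4 below 0.05 m)) and ((horizontal distance between basket3_mid and hook1 below 0.035 m and distance between basket3_mid and hook1 below 0.05 m) or (horizontal distance between basket3_mid and hook2 below 0.035 m and distance between basket3_mid and hook2 below 0.05 m) or (horizontal distance between basket3_mid and hook3 below 0.035 m and distance between basket3_mid and hook3 below 0.05 m) or (horizontal distance between basket3_mid and hook4 below 0.035 m and distance between basket3_mid and hook4 below 0.05 m)) and ((horizontal distance between basket4_mid and hook1 below 0.035 m and distance between basket4_mid and hook1 below 0.05 m) or (horizontal distance between basket4_mid and hook2 below 0.035 m and distance between basket4_mid and hook2 below 0.05 m) or (horizontal distance between basket4_mid and hook3 below 0.035 m and distance between basket4_mid and hook3 below 0.05 m) or (horizontal distance between basket4_mid and hook4 below 0.035 m and distance between basket4_mid and hook4 below 0.05 m))); the robot touches nothing.
It fails at once if a flask is shifted more than 30 mm or tipped (distance of any of flask1, flask2, flask3 from where it was at the start of the episode above 0.03 m or angle between any of flask1, flask2, flask3's own z axis and vertical above 0.5 rad).
It fails at once if a basket is tipped over, down on the bench or rack base ((angle between basket1_mid's own z axis and vertical above 1.1 rad and height (world z) of basket1_mid below 0.1 m) or (angle between basket2_mid's own z axis and vertical above 1.1 rad and height (world z) of basket2_mid below 0.1 m) or (angle between basket3_mid's own z axis and vertical above 1.1 rad and height (world z) of basket3_mid below 0.1 m) or (angle between basket4_mid's own z axis and vertical above 1.1 rad and height (world z) of basket4_mid below 0.1 m)).
Of basket1, basket2, basket3, basket4 only 3 to 4 are there at a start; the rules pass over those that are not, and their reading is None.
At some moment in a run one of basket1, basket2, basket3, basket4 may be knocked a few centimetres aside while the robot is not near it.
It also fails if it takes over 208 s, if anything falls off the work surface, if the arm or the gripper's body presses on something with over 40 N, if the wrist force passes 120 N, or if a joint passes its speed limit or range.

## Working session

There is one attempt and no reset: what is moved stays moved. The work goes in short steps, Python scripts to look and compute and a tool call to move; the robot and the scene stay as the last step left them, time stands still between calls to the robot, and variables do not carry over. Pictures are saved under pics/ and viewed, and the job is handed in when it is done.

Besides the shell and the picture viewer there is one more tool, called after "Call:" as name(argument=value, ...), one argument or row to a line, values as JSON. apply_moves: Moves the arm, as the interface text tells. Its arguments: {"type":"object","properties":{"commands":{"type":"array"},"grip_force":{"type":"number"}},"required":["commands"]}

```bash
ls; mkdir -p pics; python3 - <<'E'
from plant import *
import cv2
print(get_state())
for n in ["scene","top","wrist"]:
    c=get_calibration(n); p,d=capture(n)
    cv2.imwrite(f"pics/{n}0.png",p[:,:,::-1])
    print(n,c)
E
```

```text
pics
{'time_s': 0.0, 'joints': array([ 8.42298358e+01,  2.05910481e+01,  6.34335539e-01, -2.19625654e-02,
       -7.01354907e+01, -1.65072022e+01]), 'qd': array([-0.0532253 , -0.02150667, -0.07040348, -0.00967154, -0.11526268,
        0.11261407]), 'joint_torque': array([-2.07930789e-03, -5.82718277e+01,  2.93066365e+01,  6.99753195e+00,
        7.07507323e-03, -1.52584389e-04]), 'tcp_pos': array([0.25571141, 0.6241614 , 0.22562553]), 'eef_rot': array([ 1.79905730e+02, -6.40573261e-03, -2.22848406e+01]), 'contact_force': array([-0.19395826, -0.35868507, -0.60234786]), 'moment': array([-0.01610068,  0.02433854,  0.0317392 ]), 'gripper_width': 0.08766891049020638}
scene {'mtx': array([[438.88722893,   0.        , 316.76521524],
       [  0.        , 438.88722893, 239.19199928],
       [  0.        ,   0.        ,   1.        ]]), 'distortion': array([-0.07530881,  0.        ,  0.        ,  0.        ,  0.        ]), 'R': array([[-0.8638761 ,  0.50364672, -0.00761996],
       [ 0.43203623,  0.73309964, -0.52527099],
       [-0.25896482, -0.45706116, -0.85090089]]), 't': array([ 0.489396
[... 279 characters left out ...]
    ]), 'R': array([[ 6.74078271e-02, -9.97725227e-01, -7.45347071e-04],
       [-9.73134327e-01, -6.55815552e-02, -2.20700343e-01],
       [ 2.20149419e-01,  1.56022534e-02, -9.75341378e-01]]), 't': array([0.04599096, 0.62088727, 1.50691469])}
wrist {'mtx': array([[401.43259959,   0.        , 314.65682364],
       [  0.        , 401.43259959, 242.41019493],
       [  0.        ,   0.        ,   1.        ]]), 'distortion': array([0.02318169, 0.        , 0.        , 0.        , 0.        ]), 'R': array([[-0.37998546, -0.92498846,  0.00271808],
       [-0.88357263,  0.36383817,  0.294824  ],
       [-0.27369774,  0.10962721, -0.95554771]]), 't': array([ 0.67338382, -0.03692167,  0.39183277])}
```

View pics/scene0.png

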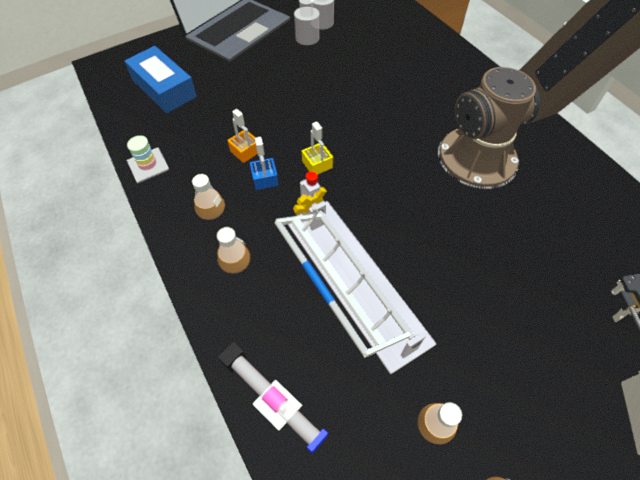

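View pics/top0.png

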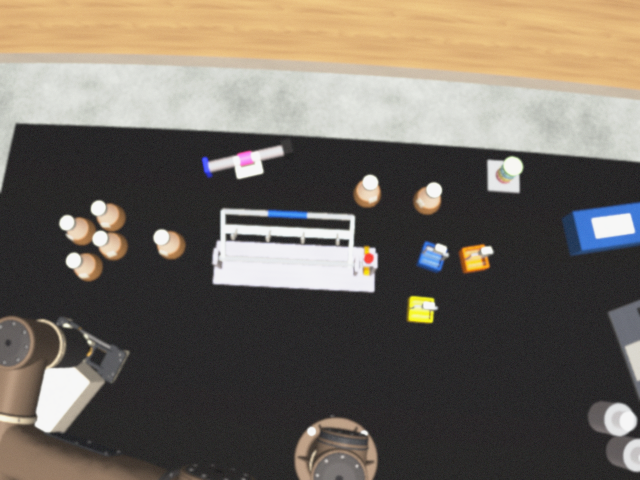

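View pics/wrist0.png

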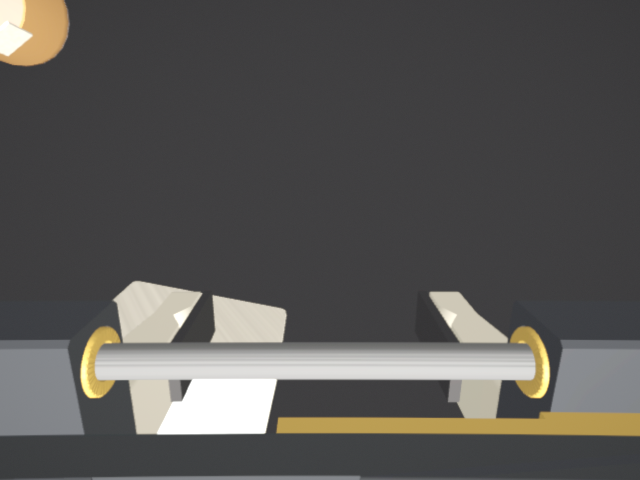

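The scene picture shows the white rack at about (350,290), the red knob at (312,178), and three baskets: orange (242,146), blue (264,174) and yellow (317,157). In the top picture the knob is at (369,258), the blue bar at (287,214), yellow at (421,310), blue at (433,256) and orange at (475,259).

```bash
cat > h.py <<'E'
from plant import *
import numpy as np, cv2
def toworld(p,c): return c["R"].T@(np.asarray(p)-c["t"])
def mask_pts(mask,d,c):
    v,u=np.nonzero(mask&(d>0))
    p=cv2.undistortPoints(np.stack([u,v],1).astype(float).reshape(-1,1,2),c["mtx"],c["distortion"]).reshape(-1,2)
    z=d[v,u]
    P=np.c_[p*z[:,None],z]
    return (P-c["t"])@c["R"]
def project(X,c):
    r,_=cv2.Rodrigues(c["R"]); return cv2.projectPoints(np.asarray(X,float).reshape(-1,1,3),r,c["t"],c["mtx"],c["distortion"])[0].reshape(-1,2)
E
python3 - <<'E'
from h import *
np.set_printoptions(precision=4,suppress=True)
for cam in ["top","scene"]:
    c=get_calibration(cam); p,d=capture(cam)
    np.savez(f"{cam}0.npz",p=p,d=d)
    for n in ["bar","knob","pin","tilt","hook1","basket1_mid","basket2_mid","basket3_mid","basket4_mid","flask1"]:
        for b in boxes_of(n,cam)[:6]: print(cam,n,round(b["score"],2),toworld(b["position"],c))
        for k,m in enumerate(cut_out(n,cam)[:2]):
            P=mask_pts(m["mask"],d,c)
            if len(P): print("   mask",round(m["score"],2),len(P),"med",np.median(P,0),"lo",np.percentile(P,3,axis=0),"hi",np.percentile(P,97,axis=0))
print(get_state()["time_s"])
E
```

```text
top bar 0.95 [0.619  0.1766 0.1287]
   mask 0.83 2904 med [0.6189 0.1785 0.1275] lo [ 0.5377 -0.0133  0.0804] hi [0.6717 0.3638 0.1587]
top knob 0.68 [ 0.5483 -0.0481  0.1907]
   mask 0.48 91 med [ 0.5483 -0.0485  0.191 ] lo [ 0.5366 -0.0598  0.1783] hi [ 0.5614 -0.0363  0.1968]
   mask 0.47 3347 med [0.6203 0.1692 0.1255] lo [ 0.5378 -0.042  -0.001 ] hi [0.6949 0.3652 0.1584]
   mask 0.65 79 med [ 0.5473 -0.0481  0.1912] lo [ 0.5366 -0.059   0.1797] hi [ 0.5595 -0.037   0.1972]
   mask 0.64 560 med [ 0.597  -0.3752  0.0368] lo [ 0.5673 -0.4107  0.0024] hi [ 0.6318 -0.3432  0.157 ]
   mask 0.62 3023 med [0.6189 0.1814 0.1269] lo [ 0.5379 -0.0057  0.0086] hi [0.6716 0.3666 0.159 ]
top hook1 0.97 [0.6159 0.171  0.1258]
top hook1 0.48 [ 0.4362 -0.2183  0.034 ]
   mask 0.96 2928 med [0.62   0.1851 0.1271] lo [ 0.5379 -0.0081  0.0038] hi [0.6724 0.3654 0.1582]
top basket1_mid 0.93 [ 0.5963 -0.3757  0.0348]
   mask 0.61 584 med [ 0.597  -0.3744  0.035 ] lo [ 0.5667 -0.4106  0.0015] hi [ 0.6317 -0.3425  0.1565]
   mask 0.56 608 med [0.5734 0.5238 0.0669] lo [0.5475 0.5017 0.0148] hi [0.6062
[... 1877 characters left out ...]

   mask 0.93 799 med [ 0.6026 -0.2353  0.0314] lo [ 0.5655 -0.2837 -0.0005] hi [ 0.6359 -0.2098  0.1553]
scene basket4_mid 0.87 [ 0.4417 -0.2098  0.042 ]
   mask 0.78 892 med [ 0.4412 -0.209   0.0405] lo [ 0.4028 -0.2699  0.0004] hi [ 0.4728 -0.1847  0.156 ]
   mask 0.68 155 med [ 0.5551 -0.043   0.1893] lo [ 0.5426 -0.0586  0.1163] hi [ 0.5657 -0.0342  0.1937]
scene flask1 0.9 [0.6032 0.5409 0.0668]
scene flask1 0.74 [ 0.7798 -0.2106  0.0611]
scene flask1 0.73 [ 0.7872 -0.0249  0.054 ]
   mask 0.92 1048 med [ 0.791  -0.0275  0.0583] lo [ 0.7563 -0.0594  0.0075] hi [ 0.8232 -0.0083  0.1226]
   mask 0.92 1372 med [0.6019 0.5398 0.0653] lo [0.5715 0.5064 0.014 ] hi [0.624  0.5738 0.1238]
2.25
```

```bash
python3 - <<'E'
from h import *
np.set_printoptions(precision=4,suppress=True)
for cam in ["top","scene"]:
    c=get_calibration(cam); z=np.load(f"{cam}0.npz"); p,d=z["p"].astype(int),z["d"]
    hsv=cv2.cvtColor(z["p"],cv2.COLOR_RGB2HSV)
    P=mask_pts(np.ones(d.shape,bool),d,c); v,u=np.nonzero(d>0); H=hsv[v,u]
    inr=(P[:,0]>0.4)&(P[:,0]<0.75)&(P[:,1]>-0.12)&(P[:,1]<0.45)
    # bar
    m=inr&(P[:,2]>0.12)&(P[:,0]>0.63)&(P[:,1]>-0.03)&(P[:,1]<0.4)
    B=P[m]; mid=B.mean(0); w=np.linalg.svd(B-mid)[2][0]; w*=np.sign(w[1])
    print(cam,"bar n",len(B),"mid",np.median(B,0),"dir",w,"yaw",np.degrees(np.arctan2(-w[0],w[1])),"range",B[:,1].min(),B[:,1].max(),"z",np.percentile(B[:,2],[5,50,95]))
    mb=m&(H[:,0]>95)&(H[:,0]<125)&(H[:,1]>120)
    print(" blue",mb.sum(),P[mb].mean(0),P[mb].min(0),P[mb].max(0))
    # base plate
    m=inr&(P[:,2]>0.004)&(P[:,2]<0.018)&(H[:,2]>120)&(H[:,1]<60)
    r=cv2.minAreaRect(P[m][:,:2].astype(np.float32)); print(" base",m.sum(),r, np.median(P[m][:,2])); print(cv2.boxPoints(r))
    mk=inr&(P[:,2]>0.15)&(P[:,1]<0)&((H[:,0]<8)|(H[:,0]>172))&(H[:,1]>150)
    K=P[mk]; print(" knob",len(K),"mean",K.mean(0),"min",K.min(0),"max",K.max(0))
    T=K[K[:,2]>np.percentile(K[:,2],95)-0.004]; print("   top",len(T),T.mean(0),(T.min(0)+T.max(0))/2,T.max(0)-T.min(0))
    # baskets
    for n,hh in {"orange":(8,20),"yellow":(24,34),"blue":(98,125)}.items():
        reg=(P[:,0]>0.35)&(P[:,0]<0.7)&(P[:,1]>-0.45)&(P[:,1]<-0.14)
        mm=reg&(H[:,0]>=hh[0])&(H[:,0]<=hh[1])&(H[:,1]>120)&(P[:,2]>0.01)&(P[:,2]<0.06)
        C=P[mm]; r=cv2.minAreaRect(C[:,:2].astype(np.float32)); 
        cen=np.array(r[0])
        g=reg&(P[:,2]>0.118)&(P[:,2]<0.17)&(np.hypot(P[:,0]-cen[0],P[:,1]-cen[1])<0.06)
        G=P[g]; rg=cv2.minAreaRect(G[:,:2].astype(np.float32)) if len(G)>3 else None
        t=G[G[:,2]>0.15]
        print(" ",n,len(C),r,"\n    grip",len(G),rg,"top",len(t),t.mean(0), cv2.minAreaRect(t[:,:2].astype(np.float32)))
E
```

```text
top bar n 937 mid [0.6633 0.1679 0.1506] dir [0.0047 0.9999 0.0092] yaw -0.2688816702841082 range -0.005997989018120197 0.3694603051209528 z [0.1267 0.1506 0.1576]
 blue 232 [0.6655 0.1813 0.1528] [0.656  0.1283 0.1407] [0.676  0.2361 0.1614]
 base 5149 ((0.5975468158721924, 0.16155734658241272), (0.23731400072574615, 0.4998568892478943), 0.8502184748649597) 0.009846526303164927
[[ 0.4752  0.4097]
 [ 0.4826 -0.0901]
 [ 0.7199 -0.0866]
 [ 0.7125  0.4132]]
 knob 57 mean [ 0.5493 -0.0475  0.1918] min [ 0.5377 -0.0576  0.1861] max [ 0.561  -0.0383  0.201 ]
   top 27 [ 0.5508 -0.0468  0.1945] [ 0.5486 -0.0464  0.1966] [0.0219 0.0162 0.0088]
  orange 227 ((0.6001927256584167, -0.3789902627468109), (0.0653868019580841, 0.07592356204986572), 13.806418418884277) 
    grip 85 ((0.6001764535903931, -0.37898364663124084), (0.0146070821210742, 0.05371099337935448), 12.497355461120605) top 52 [ 0.5998 -0.3762  0.156 ] ((0.5996178984642029, -0.37646347284317017), (0.0146070821210742, 0.02942616678774357), 12.497355461120605)
  yellow 273 ((0.48784202337265015, -0.295860230922699), (0.09076301753520
[... 1674 characters left out ...]
2725100517273, -0.21826675534248352), (0.018054207786917686, 0.0301381666213274), 3.1815779209136963) top 59 [ 0.4403 -0.2175  0.1552] ((0.43948113918304443, -0.21874471008777618), (0.016155587509274483, 0.029444964602589607), 1.0838732719421387)
  blue 394 ((0.5995867252349854, -0.24784481525421143), (0.0722193568944931, 0.06623059511184692), 73.6968765258789) 
    grip 106 ((0.5974825024604797, -0.24710553884506226), (0.03177713230252266, 0.015980655327439308), 74.26504516601562) top 56 [ 0.5979 -0.2458  0.1552] ((0.5973607897758484, -0.2476925551891327), (0.030666494742035866, 0.015807749703526497), 73.55929565429688)<stdin>:29: RuntimeWarning: Mean of empty slice.
  ret = um.true_divide(
```

```bash
cat >> h.py <<'E'
def go(x,y,z,yaw,wrap=True):
    from scipy.spatial.transform import Rotation as Ro
    s=get_state(); R=Ro.from_euler("xyz",s["eef_rot"],degrees=True).as_matrix()
    dl=R.T@(np.array([x,y,z])-s["tcp_pos"])
    dy=yaw-s["eef_rot"][2]
    dy=(dy+180)%360-180
    print("at",np.round(s["tcp_pos"],4),np.round(s["eef_rot"],2),"F",np.round(s["contact_force"],1),"w",round(s["gripper_width"],4),"t",s["time_s"],"j",np.round(s["joints"],1))
    print("slide",np.round(dl,4),"roll",round(-dy,2))
E
python3 -c "
from h import *
go(0.551,-0.048,0.28,-90)"
```

```text
at [0.2559 0.6246 0.2265] [180.     0.   -22.28] F [ 0.3 -1.2  0.6] w 0.0879 t 2.25 j [ 84.2  20.5   0.7  -0.  -70.1 -16.5]
slide [ 0.5281  0.5105 -0.0534] roll 67.72
```

Call:
apply_moves(
  commands=[
    {"grip":0,"slide":[0.03,0.03,-0.05],"roll":10},
    {"grip":0,"slide":[0.528,0.51,-0.053],"roll":67.7},
    {"grip":0,"slide":[0.528,0.51,-0.053],"roll":67.7},
    {"grip":0,"slide":[0.528,0.51,-0.053],"roll":67.7},
    {"grip":0,"slide":[0.528,0.51,-0.053],"roll":67.7},
  ],
  grip_force=20,
)

```text
time_s: 2.88
tcp_pos: [0.3728, 0.3567, 0.2765]
eef_rot: [-180.0, 0.0, -75.6]
contact_force: [2.3, 1.0, 0.0]
gripper_width: 0.0875
```

```bash
python3 -c "
from h import *
go(0.551,-0.048,0.28,-90)"
```

```text
at [0.3728 0.3567 0.2765] [-1.7996e+02  3.0000e-02 -7.5580e+01] F [2.3 1.  0. ] w 0.0875 t 2.875 j [ 65.6   3.6 -14.6   0.  -71.8 -51.1]
slide [ 0.4363 -0.0718 -0.0037] roll 14.42
```

Call:
apply_moves(
  commands=[
    {"grip":0,"slide":[0.436,-0.072,-0.004],"roll":14.4},
    {"grip":0,"slide":[0.436,-0.072,-0.004],"roll":14.4},
    {"grip":0,"slide":[0.436,-0.072,-0.004],"roll":14.4},
    {"grip":0,"slide":[0.436,-0.072,-0.004],"roll":14.4},
    {"grip":0,"slide":[0.436,-0.072,-0.004],"roll":14.4},
  ],
)

```text
time_s: 3.5
tcp_pos: [0.5006, 0.0715, 0.2796]
eef_rot: [-179.9, 0.0, -89.6]
contact_force: [1.3, 0.5, -0.0]
gripper_width: 0.0873
```

```bash
python3 -c "
from h import *
go(0.551,-0.048,0.28,-90)"
```

```text
at [0.5006 0.0715 0.2796] [-1.7993e+02  3.0000e-02 -8.9620e+01] F [ 1.3  0.5 -0. ] w 0.0873 t 3.5 j [ 30.4   2.5 -15.4   0.  -72.1 -30. ]
slide [ 0.1198 -0.0496 -0.0005] roll 0.38
```

Call:
apply_moves(
  commands=[
    {"grip":0,"slide":[0.118,-0.05,0],"roll":0.4},
    {"grip":0,"slide":[0.118,-0.05,0],"roll":0.4},
    {"grip":0,"slide":[0.118,-0.05,0],"roll":0.4},
    {"grip":0,"slide":[0.118,-0.05,0],"roll":0.4},
  ],
)

```text
time_s: 4.0
tcp_pos: [0.5506, -0.0448, 0.2787]
eef_rot: [180.0, 0.0, -90.1]
contact_force: [-0.0, -0.0, 1.4]
gripper_width: 0.0876
```

```bash
python3 -c "
from h import *
go(0.551,-0.048,0.166,-90)
c=get_calibration('wrist'); p,d=capture('wrist'); cv2.imwrite('pics/w1.png',p[:,:,::-1])
for b in boxes_of('knob','wrist'): print(b['score'],toworld(b['position'],c))
for m in cut_out('knob','wrist')[:1]:
    P=mask_pts(m['mask'],d,c); print(len(P),P.min(0),P.max(0)); T=P[P[:,2]>P[:,2].max()-.006]; print((T.min(0)+T.max(0))/2,T.max(0)-T.min(0))
"
```

```text
at [ 0.5506 -0.0448  0.2787] [ 1.7998e+02  1.0000e-02 -9.0140e+01] F [-0.  -0.   1.4] w 0.0876 t 4.0 j [ 15.7   7.2 -10.2  -0.  -72.6 -15.8]
slide [ 0.0032 -0.0004  0.1127] roll -0.14
0.78 [ 0.54895058 -0.05410621  0.18815656]
0.47 [0.61399255 0.02381833 0.12800825]
1638 [ 0.53783721 -0.06438989  0.0090375 ] [0.57629136 0.01451901 0.19353565]
[ 0.55286489 -0.05067697  0.19053997] [0.02707296 0.02714779 0.00599135]
```

View pics/w1.png

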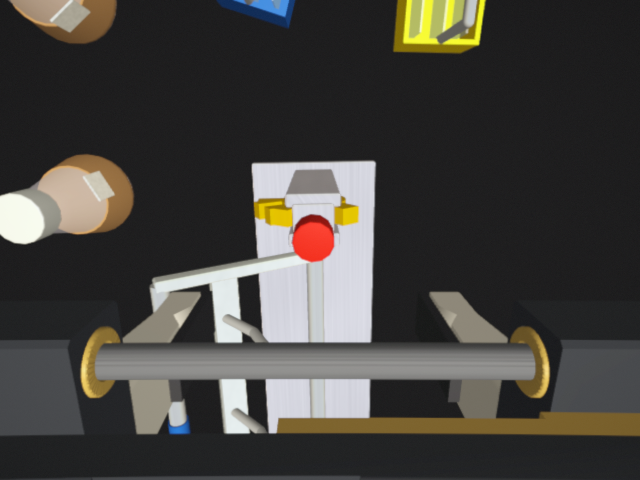

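The wrist picture shows the red knob at (313,238), centred between the fingers. The measured knob centre is (0.551, -0.049), which matches the other cameras.

Call:
apply_moves(
  commands=[
    {"grip":0,"slide":[0.004,-0.0,0.06],"roll":0},
    {"grip":0,"slide":[0.004,0,0.112],"roll":0},
    {"grip":0,"slide":[0.004,0,0.112],"roll":0},
    {"grip":1,"slide":[0.004,0,0.112],"roll":0},
    {"grip":1,"slide":[0.004,0,0.112],"roll":0},
  ],
  grip_force=40,
)

```text
time_s: 4.78
tcp_pos: [0.5523, -0.0477, 0.1696]
eef_rot: [-179.8, 0.0, -90.0]
contact_force: [0.5, 0.3, 1.0]
gripper_width: 0.0731
```

Call:
apply_moves(
  commands=[
    {"grip":1,"slide":[0,0,0],"roll":0},
    {"grip":1,"slide":[0,0,0],"roll":0},
    {"grip":1,"slide":[0,0,0],"roll":0},
  ],
)

```text
time_s: 5.15
tcp_pos: [0.5508, -0.0484, 0.1673]
eef_rot: [-180.0, 0.0, -90.1]
contact_force: [-0.2, -0.0, 0.3]
gripper_width: 0.0436
```

Call:
apply_moves(
  commands=[
    {"grip":1,"slide":[0,0,0],"roll":0},
    {"grip":1,"slide":[0,0,0],"roll":0},
    {"grip":1,"slide":[0,0,0],"roll":0},
    {"grip":1,"slide":[0,0,0],"roll":0},
  ],
)

```text
time_s: 5.65
tcp_pos: [0.5517, -0.0484, 0.1672]
eef_rot: [-179.9, -0.0, -90.0]
contact_force: [5.7, -1.0, -2.2]
gripper_width: 0.0273
```

Call:
apply_moves(
  commands=[
    {"grip":1,"slide":[0,0,-0.009],"roll":0},
    {"grip":1,"slide":[0,0,-0.018],"roll":0},
    {"grip":1,"slide":[0,0,-0.026],"roll":0},
    {"grip":1,"slide":[0,0,-0.026],"roll":0},
    {"grip":1,"slide":[0,0,-0.026],"roll":0},
  ],
)

```text
time_s: 6.28
tcp_pos: [0.5517, -0.0483, 0.193]
eef_rot: [-179.9, 0.0, -90.0]
contact_force: [5.7, -1.4, -2.7]
gripper_width: 0.0267
```

```bash
python3 -c "
from h import *
go(0.551,-0.049,0.193,-90)
c=get_calibration('scene'); p,d=capture('scene'); cv2.imwrite('pics/s1.png',cv2.resize(p[130:330,200:420,::-1],None,fx=3,fy=3))
"
```

```text
at [ 0.5517 -0.0483  0.193 ] [-179.91    0.    -90.05] F [ 5.7 -1.4 -2.7] w 0.0267 t 6.275 j [ 15.3  10.6 -17.7   0.  -61.7 -15.3]
slide [0.0007 0.0007 0.    ] roll -0.05
```

View pics/s1.png

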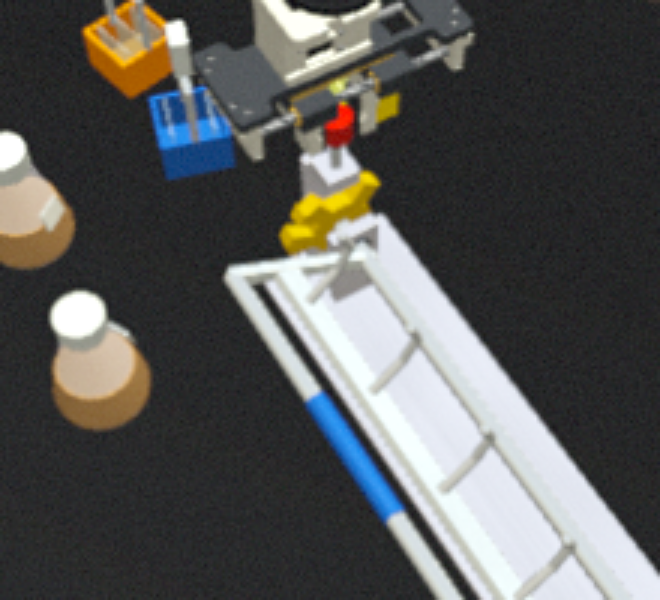

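The knob is up: the pin rod shows below it at (337,155) in the crop. I release it and go to the bar.

Call:
apply_moves(
  commands=[
    {"grip":0,"slide":[0,0,0],"roll":0},
    {"grip":0,"slide":[0,0,0],"roll":0},
    {"grip":0,"slide":[0,0,0],"roll":0},
    {"grip":0,"slide":[0,0,-0.03],"roll":0},
    {"grip":0,"slide":[0,0,-0.06],"roll":0},
  ],
)

```text
time_s: 6.95
tcp_pos: [0.5503, -0.0484, 0.2534]
eef_rot: [179.9, -0.0, -90.0]
contact_force: [0.1, -0.6, -0.2]
gripper_width: 0.0718
```

```bash
python3 -c "
from h import *
go(0.668,0.182,0.24,-90)
"
```

```text
at [ 0.5503 -0.0484  0.2534] [ 1.7992e+02 -2.0000e-02 -9.0040e+01] F [ 0.1 -0.6 -0.2] w 0.0718 t 6.95 j [ 15.3   8.1 -12.5  -0.  -69.5 -15.3]
slide [-0.2305 -0.1176  0.0132] roll -0.04
```

Call:
apply_moves(
  commands=[
    {"grip":0,"slide":[-0.2305,-0.1176,0],"roll":0},
    {"grip":0,"slide":[-0.2305,-0.1176,0],"roll":0},
    {"grip":0,"slide":[-0.2305,-0.1176,0],"roll":0},
    {"grip":0,"slide":[-0.2305,-0.1176,0],"roll":0},
    {"grip":0,"slide":[-0.2305,-0.1176,0],"roll":0},
  ],
)

```text
time_s: 7.58
tcp_pos: [0.6692, 0.1855, 0.2511]
eef_rot: [179.9, -0.0, -89.9]
contact_force: [-0.3, -0.4, -0.3]
gripper_width: 0.0874
```

```bash
cat > blue.py <<'E'
from h import *
for cam in ['wrist','top','scene']:
    c=get_calibration(cam); p,d=capture(cam); hsv=cv2.cvtColor(p,cv2.COLOR_RGB2HSV)
    cv2.imwrite('pics/last_%s.png'%cam,p[:,:,::-1])
    P=mask_pts(np.ones(d.shape,bool),d,c); v,u=np.nonzero(d>0); H=hsv[v,u]
    m=(H[:,0]>95)&(H[:,0]<125)&(H[:,1]>120)&(P[:,0]>.4)&(P[:,0]<.72)&(P[:,1]>.05)&(P[:,1]<.3)&(P[:,2]>.1)
    B=P[m]
    if len(B)>5: print(cam,len(B),'mean',B.mean(0).round(4),'lo',B.min(0).round(4),'hi',B.max(0).round(4))
    m=(P[:,2]>0.14)&(P[:,1]<0)&(P[:,1]>-.1)&(P[:,0]>.45)&(P[:,0]<.65)&((H[:,0]<8)|(H[:,0]>172))&(H[:,1]>150)
    B=P[m]
    if len(B)>5: print(cam,'knob',len(B),'mean',B.mean(0).round(4),'lo',B.min(0).round(4),'hi',B.max(0).round(4))
E
python3 blue.py; python3 -c "
from h import *
go(0.668,0.182,0.126,-90)
"
```

```text
wrist 3970 mean [0.6698 0.1765 0.1537] lo [0.6606 0.1246 0.1457] hi [0.6944 0.2364 0.3502]
top 74 mean [0.663  0.1434 0.1652] lo [0.6109 0.1284 0.1424] hi [0.6755 0.1631 0.3441]
top knob 61 mean [ 0.5492 -0.0472  0.2178] lo [ 0.5383 -0.0578  0.2089] hi [ 0.5603 -0.0362  0.2239]
scene 364 mean [0.6716 0.1862 0.155 ] lo [0.6602 0.1287 0.1429] hi [0.717  0.2362 0.4247]
at [0.6681 0.182  0.2524] [ 1.7993e+02 -4.0000e-02 -9.0020e+01] F [-0.7  0.3  0.1] w 0.0877 t 7.725 j [ 31.3  21.5   5.4  -0.  -74.  -31.3]
slide [-1.000e-04 -0.000e+00  1.264e-01] roll -0.02
```

View pics/last_wrist.png

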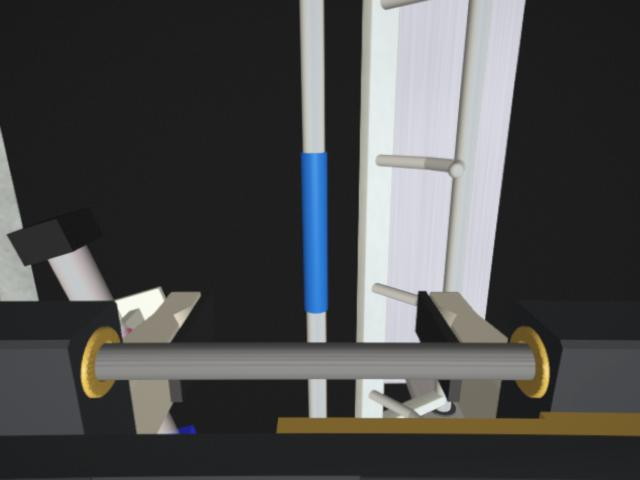

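The wrist picture shows the blue bar at (314,230), centred under the tool. The knob reads 26 mm higher than before. The hook rail at (375,250) is close, so I narrow the jaws before going down.

Call:
apply_moves(
  commands=[
    {"grip":0.65,"slide":[0,0,0.04],"roll":0},
    {"grip":0.65,"slide":[0,0,0.06],"roll":0},
    {"grip":0.65,"slide":[0,0,0.06],"roll":0},
    {"grip":0.65,"slide":[0,0,0.06],"roll":0},
    {"grip":0.65,"slide":[0,0,0.06],"roll":0},
  ],
  grip_force=20,
)

```text
time_s: 8.35
tcp_pos: [0.6691, 0.1819, 0.1947]
eef_rot: [-179.9, 0.1, -90.1]
contact_force: [-0.0, 0.5, -0.1]
gripper_width: 0.0434
```

Call:
apply_moves(
  commands=[
    {"grip":0.65,"slide":[0,0,0.03],"roll":0},
    {"grip":0.65,"slide":[0,0,0.06],"roll":0},
    {"grip":0.65,"slide":[0,0,0.06],"roll":0},
    {"grip":1,"slide":[0,0,0.06],"roll":0},
    {"grip":1,"slide":[0,0,0.06],"roll":0},
  ],
)

```text
time_s: 8.98
tcp_pos: [0.6692, 0.1824, 0.1348]
eef_rot: [-179.9, 0.1, -90.0]
contact_force: [0.4, 0.9, -0.4]
gripper_width: 0.0162
```

Call:
apply_moves(
  commands=[
    {"grip":1,"slide":[0,0,0],"roll":0},
    {"grip":1,"slide":[0,0,0],"roll":0},
  ],
)

```text
time_s: 9.22
tcp_pos: [0.6695, 0.1825, 0.1342]
eef_rot: [-179.9, 0.1, -90.0]
contact_force: [1.8, 0.5, 2.8]
gripper_width: 0.0159
```

Call:
apply_moves(
  commands=[
    {"grip":1,"slide":[0,0.0109,-0.0159],"roll":0},
    {"grip":1,"slide":[0,0.0239,-0.0302],"roll":0},
    {"grip":1,"slide":[0,0.0388,-0.0425],"roll":0},
    {"grip":1,"slide":[0,0.0553,-0.0526],"roll":0},
    {"grip":1,"slide":[0,0.073,-0.0602],"roll":0},
  ],
)

```text
time_s: 9.85
tcp_pos: [0.6015, 0.1821, 0.1991]
eef_rot: [-179.2, 0.1, -90.0]
contact_force: [12.7, -4.8, 12.4]
gripper_width: 0.0165
```

Call:
apply_moves(
  commands=[
    {"grip":1,"slide":[0,0.0159,-0.0046],"roll":0},
    {"grip":1,"slide":[0,0.0322,-0.0073],"roll":0},
    {"grip":1,"slide":[0,0.046,-0.0079],"roll":0},
    {"grip":1,"slide":[0,0.046,-0.0079],"roll":0},
    {"grip":1,"slide":[0,0.046,-0.0079],"roll":0},
  ],
)

```text
time_s: 10.48
tcp_pos: [0.552, 0.1813, 0.2064]
eef_rot: [-179.6, 0.0, -90.0]
contact_force: [-2.2, -6.7, 25.1]
gripper_width: 0.0162
```

```bash
python3 -c "
from h import *
go(0.5505,0.182,0.203,-90)
"; python3 blue.py
```

```text
at [0.552  0.1813 0.2064] [-1.7956e+02  1.0000e-02 -8.9960e+01] F [-2.2 -6.7 25.1] w 0.0162 t 10.475 j [ 37.6  12.3 -13.6   0.3 -63.7 -37.7]
slide [-0.0007  0.0016  0.0034] roll 0.04
wrist 8176 mean [0.5528 0.1625 0.2247] lo [0.5437 0.1226 0.2065] hi [0.5615 0.2244 0.2851]
top 40 mean [0.5452 0.1477 0.2482] lo [0.5087 0.1286 0.2199] hi [0.5563 0.2308 0.423 ]
top knob 58 mean [ 0.5492 -0.0478  0.218 ] lo [ 0.5379 -0.0576  0.2112] hi [ 0.5599 -0.039   0.2226]
scene 129 mean [0.5552 0.2156 0.2288] lo [0.5445 0.1827 0.2169] hi [0.5889 0.2346 0.3804]
scene knob 133 mean [ 0.555  -0.0433  0.2131] lo [ 0.5397 -0.0613  0.1948] hi [ 0.5669 -0.0329  0.2223]
```

View pics/last_scene.png

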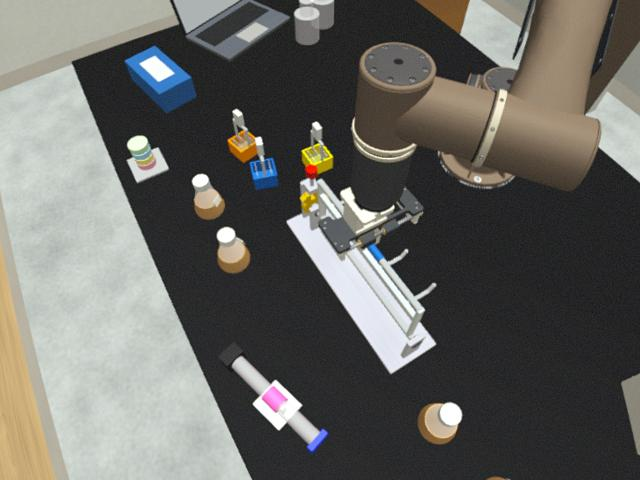

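The scene picture shows the frame upright at (390,255), hooks facing the robot. The tool is at x 0.552 against an axle at 0.5505. I let go and move to the knob.

Call:
apply_moves(
  commands=[
    {"grip":0,"slide":[0,0.001,-0.002],"roll":0},
    {"grip":0,"slide":[0,0.001,-0.002],"roll":0},
    {"grip":0,"slide":[0,0.001,-0.002],"roll":0},
    {"grip":0,"slide":[0,0.001,-0.04],"roll":0},
    {"grip":0,"slide":[0,0.001,-0.07],"roll":0},
  ],
)

```text
time_s: 11.25
tcp_pos: [0.5484, 0.1821, 0.2715]
eef_rot: [179.9, -0.0, -90.0]
contact_force: [0.1, 0.4, -0.0]
gripper_width: 0.0606
```

```bash
python3 -c "
from h import *
go(0.551,-0.049,0.276,-90)
"
```

```text
at [0.5484 0.1821 0.2715] [ 1.7994e+02 -5.0000e-02 -9.0040e+01] F [ 0.1  0.4 -0. ] w 0.0606 t 11.25 j [ 37.8  10.   -7.8   0.  -72.3 -37.8]
slide [ 0.2311 -0.0028 -0.0043] roll -0.04
```

Call:
apply_moves(
  commands=[
    {"grip":0,"slide":[0.06,0,-0.01],"roll":0},
    {"grip":0,"slide":[0.231,-0.002,-0.01],"roll":0},
    {"grip":0,"slide":[0.231,-0.002,-0.01],"roll":0},
    {"grip":0,"slide":[0.231,-0.002,-0.01],"roll":0},
    {"grip":0,"slide":[0.231,-0.002,-0.01],"roll":0},
  ],
)

```text
time_s: 11.88
tcp_pos: [0.5498, -0.0515, 0.2805]
eef_rot: [179.9, -0.0, -90.3]
contact_force: [0.0, 0.9, 0.8]
gripper_width: 0.0879
```

```bash
python3 blue.py;  python3 -c "
from h import *
go(0.551,-0.049,0.196,-90)
"
```

```text
wrist knob 1858 mean [ 0.5523 -0.053   0.2158] lo [ 0.5395 -0.0643  0.153 ] hi [ 0.5654 -0.0096  0.2196]
top knob 50 mean [ 0.5434 -0.0473  0.2546] lo [ 0.5055 -0.0576  0.2093] hi [ 0.558  -0.0281  0.4847]
scene 333 mean [0.5537 0.1807 0.2242] lo [0.5185 0.1248 0.1605] hi [0.5613 0.2335 0.2302]
scene knob 135 mean [ 0.5551 -0.0435  0.213 ] lo [ 0.5397 -0.0586  0.1956] hi [ 0.5666 -0.0335  0.2206]
at [ 0.5502 -0.0485  0.2806] [179.95   0.   -90.06] F [ 0.1 -0.  -0.6] w 0.0878 t 12.025 j [ 15.3   7.2 -10.   -0.  -72.9 -15.3]
slide [ 0.0005 -0.0008  0.0846] roll -0.06
```

View pics/last_wrist.png

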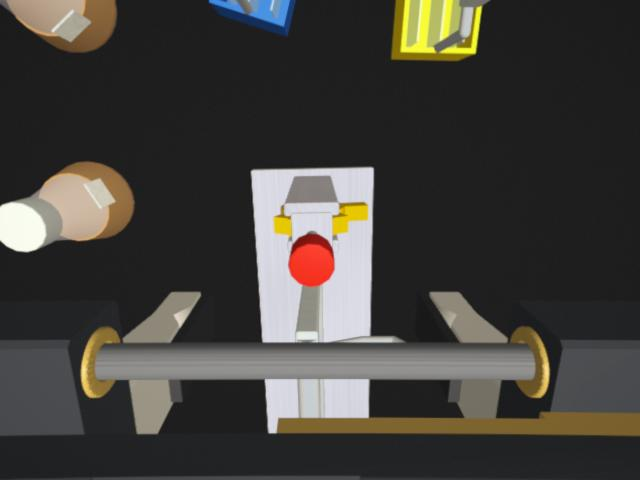

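The wrist picture shows the knob at (311,260) and the upright frame's side arm end-on at (310,310). I take the knob and push it home.

Call:
apply_moves(
  commands=[
    {"grip":0.35,"slide":[0,-0.001,0.05],"roll":0},
    {"grip":0.35,"slide":[0,-0.001,0.083],"roll":0},
    {"grip":0.35,"slide":[0,-0.001,0.083],"roll":0},
    {"grip":1,"slide":[0,-0.001,0.083],"roll":0},
    {"grip":1,"slide":[0,-0.001,0.083],"roll":0},
  ],
  grip_force=40,
)

```text
time_s: 12.65
tcp_pos: [0.5524, -0.0484, 0.1998]
eef_rot: [-179.8, 0.0, -90.0]
contact_force: [0.8, 0.4, 1.0]
gripper_width: 0.0433
```

Call:
apply_moves(
  commands=[
    {"grip":1,"slide":[0,0,0],"roll":0},
    {"grip":1,"slide":[0,0,0],"roll":0},
    {"grip":1,"slide":[0,0,0],"roll":0},
    {"grip":1,"slide":[0,0,0],"roll":0},
  ],
)

```text
time_s: 13.15
tcp_pos: [0.5518, -0.0488, 0.1985]
eef_rot: [-179.9, 0.0, -90.0]
contact_force: [1.8, -0.3, 2.2]
gripper_width: 0.027
```

Call:
apply_moves(
  commands=[
    {"grip":1,"slide":[0,0,0.008],"roll":0},
    {"grip":1,"slide":[0,0,0.016],"roll":0},
    {"grip":1,"slide":[0,0,0.023],"roll":0},
    {"grip":1,"slide":[0,0,0.027],"roll":0},
    {"grip":1,"slide":[0,0,0.027],"roll":0},
  ],
)

```text
time_s: 13.78
tcp_pos: [0.5519, -0.0488, 0.1728]
eef_rot: [-179.9, -0.0, -90.0]
contact_force: [-3.3, 2.3, 16.4]
gripper_width: 0.0269
```

```bash
python3 blue.py;  python3 -c "
from h import *
go(0.551,-0.049,0.196,-90)
"
```

```text
wrist knob 3756 mean [ 0.5523 -0.057   0.1891] lo [ 0.539  -0.0821  0.1694] hi [ 0.5663 -0.0405  0.2516]
scene 336 mean [0.5537 0.1809 0.2242] lo [0.5181 0.1249 0.1596] hi [0.5611 0.2338 0.2284]
scene knob 101 mean [ 0.5529 -0.0385  0.1927] lo [ 0.5373 -0.0553  0.1722] hi [ 0.5783 -0.0078  0.2536]
at [ 0.5519 -0.0488  0.1727] [-1.799e+02 -2.000e-02 -9.001e+01] F [-3.9  2.8 16.1] w 0.0273 t 13.925 j [ 15.2  11.6 -19.2   0.1 -59.1 -15.3]
slide [ 0.0002  0.0009 -0.0233] roll -0.01
```

Call:
apply_moves(
  commands=[
    {"grip":0,"slide":[0,0,-0.001],"roll":0},
    {"grip":0,"slide":[0,0,-0.001],"roll":0},
    {"grip":0,"slide":[0,0,-0.001],"roll":0},
    {"grip":0,"slide":[0,0,-0.05],"roll":0},
    {"grip":0,"slide":[0,0,-0.1],"roll":0},
  ],
)

```text
time_s: 14.55
tcp_pos: [0.5507, -0.0491, 0.2713]
eef_rot: [179.8, -0.0, -90.1]
contact_force: [1.7, 0.8, 0.3]
gripper_width: 0.0713
```

```bash
python3 blue.py;  python3 -c "
from h import *
go(0.44,-0.2185,0.28,0)
"
```

```text
wrist knob 1595 mean [ 0.5523 -0.0524  0.1904] lo [ 0.5396 -0.0644  0.1753] hi [ 0.5653 -0.0368  0.194 ]
top knob 27 mean [ 0.5526 -0.0513  0.1915] lo [ 0.5459 -0.058   0.1817] hi [ 0.5603 -0.0461  0.1963]
scene 338 mean [0.5538 0.1813 0.2243] lo [0.5173 0.1252 0.1576] hi [0.5611 0.2338 0.2305]
scene knob 120 mean [ 0.5545 -0.0444  0.1886] lo [ 0.5408 -0.0607  0.1733] hi [ 0.5658 -0.0327  0.1951]
at [ 0.5526 -0.0488  0.2736] [-1.7973e+02  5.0000e-02 -9.0040e+01] F [ 1.  -1.3 -0.8] w 0.0837 t 14.7 j [ 15.2   7.4 -10.6   0.  -71.7 -15.3]
slide [ 0.1698  0.1125 -0.007 ] roll -90.04
```

View pics/last_scene.png

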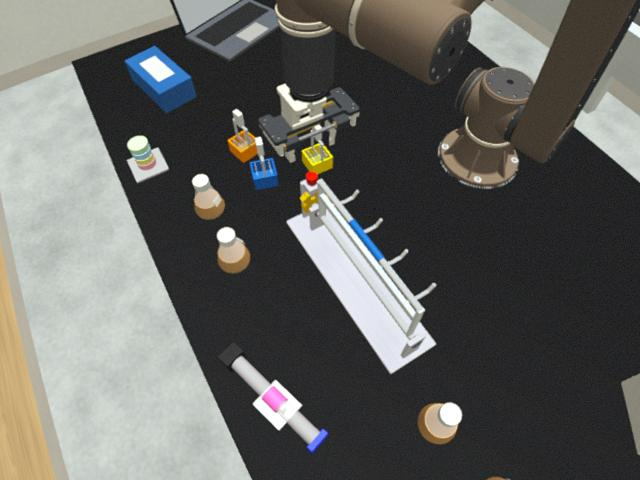

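The scene picture shows the knob down at (312,178) and the frame upright with four hooks at about (350,197), (374,225), (400,258) and (427,290). The knob top reads the same height as at the start, so the pin is home. Now the yellow basket.

Call:
apply_moves(
  commands=[
    {"grip":0,"slide":[0.17,0.1125,0],"roll":-90},
    {"grip":0,"slide":[0.17,0.1125,0],"roll":-90},
    {"grip":0,"slide":[0.17,0.1125,0],"roll":-90},
    {"grip":0,"slide":[0.17,0.1125,0],"roll":-90},
    {"grip":0,"slide":[0.17,0.1125,0],"roll":-90},
  ],
)

```text
time_s: 15.32
tcp_pos: [0.4369, -0.22, 0.2699]
eef_rot: [180.0, 0.1, -37.4]
contact_force: [0.0, 1.1, 0.6]
gripper_width: 0.0872
```

Call:
apply_moves(
  commands=[
    {"grip":0,"slide":[0,0,0],"roll":-38},
    {"grip":0,"slide":[0,0,0],"roll":-38},
    {"grip":0,"slide":[0,0,0],"roll":-38},
    {"grip":0,"slide":[0,0,0],"roll":-38},
  ],
)

```text
time_s: 15.82
tcp_pos: [0.438, -0.2186, 0.2696]
eef_rot: [-180.0, 0.1, 0.7]
contact_force: [-0.1, 0.6, 0.0]
gripper_width: 0.0878
```

```bash
cat > bas.py <<'E'
from h import *
import sys
def grips(cams=("top","scene","wrist")):
    for cam in cams:
        c=get_calibration(cam); p,d=capture(cam); cv2.imwrite('pics/last_%s.png'%cam,p[:,:,::-1])
        np.savez('last_%s.npz'%cam,p=p,d=d)
        hsv=cv2.cvtColor(p,cv2.COLOR_RGB2HSV)
        for n,k in (("orange","basket1_mid"),("blue","basket3_mid"),("yellow","basket4_mid")):
            M=[m for m in cut_out(k,cam) if m["score"]>0.3][:1]
            if not M: print(cam,n,"none"); continue
            P=mask_pts(M[0]["mask"],d,c)
            zt=np.percentile(P[:,2],99)
            T=P[(P[:,2]>zt-0.012)]
            r=cv2.minAreaRect(T[:,:2].astype(np.float32)) if len(T)>3 else None
            print(cam,n,round(M[0]["score"],2),"top z",zt.round(4),len(T),"rect",np.round(r[0],4),np.round(r[1],4),round(r[2],1),"med",np.median(T,0).round(4))
if __name__=="__main__":
    grips(sys.argv[1:] or ("top","scene","wrist"))
E
python3 bas.py; python3 -c "
from h import *
go(0.44,-0.2185,0.28,0)
"
```

```text
top orange none
top blue none
top yellow 0.77 top z 0.0532 72 rect [ 0.42   -0.2178] [0.0321 0.0676] 0.6 med [ 0.4127 -0.22    0.0465]
scene orange 0.58 top z 0.157 64 rect [ 0.6    -0.3154] [0.0193 0.1534] 1.4 med [ 0.6023 -0.3723  0.154 ]
scene blue 0.7 top z 0.1575 55 rect [ 0.5978 -0.2469] [0.0334 0.014 ] 69.2 med [ 0.5988 -0.2425  0.1555]
scene yellow 0.67 top z 0.1574 72 rect [ 0.4823 -0.1398] [0.2087 0.024 ] 61.0 med [ 0.4412 -0.2151  0.1552]
wrist orange 0.62 top z 0.1225 369 rect [ 0.5937 -0.3669] [0.0412 0.0054] 89.0 med [ 0.5936 -0.3631  0.1139]
wrist blue 0.72 top z 0.138 200 rect [ 0.59  -0.252] [0.0206 0.002 ] 78.4 med [ 0.5892 -0.2552  0.1343]
wrist yellow 0.62 top z 0.1566 952 rect [ 0.4394 -0.2209] [0.0278 0.0165] 89.1 med [ 0.4411 -0.2206  0.1555]
at [ 0.4387 -0.2188  0.2711] [-180.    -0.     0.4] F [-0.8 -0.6 -0.2] w 0.0874 t 16.425 j [ -3.5   1.2 -17.8  -0.  -71.   93.9]
slide [ 0.0013 -0.0002 -0.0089] roll 0.4
```

View pics/last_wrist.png

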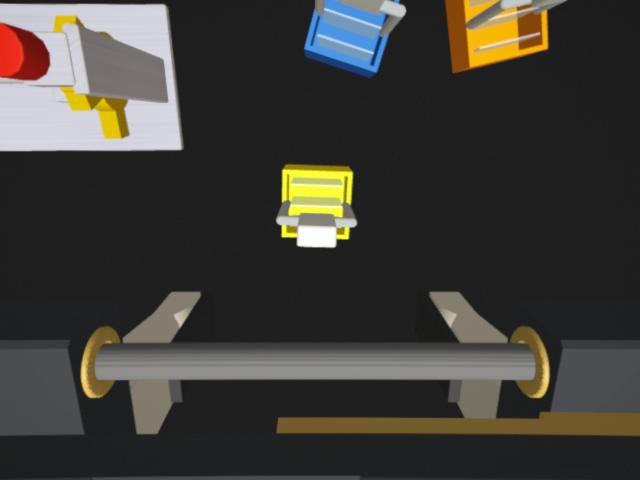

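The wrist picture shows the yellow basket's white block at (317,235), measured at (0.4395, -0.220), with its top at z 0.156 and its wire along y. I grasp it.

Call:
apply_moves(
  commands=[
    {"grip":0.35,"slide":[0.001,0.001,0.05],"roll":0.4},
    {"grip":0.35,"slide":[0.001,0.001,0.1],"roll":0.4},
    {"grip":0.35,"slide":[0.001,0.001,0.152],"roll":0.4},
    {"grip":0.35,"slide":[0.001,0.001,0.152],"roll":0.4},
    {"grip":0.35,"slide":[0.001,0.001,0.152],"roll":0.4},
  ],
  grip_force=30,
)

```text
time_s: 17.05
tcp_pos: [0.4404, -0.2199, 0.1205]
eef_rot: [180.0, -0.0, 0.0]
contact_force: [0.9, -0.2, 0.3]
gripper_width: 0.0573
```

Call:
apply_moves(
  commands=[
    {"grip":1,"slide":[0,0,0],"roll":0},
    {"grip":1,"slide":[0,0,0],"roll":0},
    {"grip":1,"slide":[0,0,0],"roll":0},
    {"grip":1,"slide":[0,0,0],"roll":0},
    {"grip":1,"slide":[0,0,0],"roll":0},
  ],
)

```text
time_s: 17.68
tcp_pos: [0.4399, -0.2198, 0.1195]
eef_rot: [180.0, -0.0, 0.0]
contact_force: [-1.4, 1.5, 5.8]
gripper_width: 0.0277
```

```bash
python3 -c "
from h import *
go(0.4,-0.22,0.25,0)
# hooks from last scene/top pics
for cam in ['scene','top']:
    c=get_calibration(cam); z=np.load('last_%s.npz'%cam); d=z['d']; P=mask_pts(np.ones(d.shape,bool),d,c)
    m=(P[:,0]>.455)&(P[:,0]<.515)&(P[:,1]>-.0)&(P[:,1]<.38)&(P[:,2]>.14)&(P[:,2]<.2)
    Q=P[m]
    for yc in (.0385,.1335,.2285,.3235):
        q=Q[abs(Q[:,1]-yc)<.03]
        if len(q)>3: print(cam,yc,len(q),'med',np.median(q,0).round(4),'lo',q.min(0).round(4),'hi',q.max(0).round(4))
"
```

```text
at [ 0.4399 -0.2198  0.1195] [ 1.7999e+02 -3.0000e-02  3.0000e-02] F [-1.4  1.5  5.8] w 0.0277 t 17.675 j [ -3.6   9.1 -30.5   0.  -50.4  93.6]
slide [-0.0399  0.0002 -0.1305] roll 0.03
scene 0.0385 63 med [0.4911 0.0378 0.1633] lo [0.4759 0.0333 0.1567] hi [0.5141 0.0415 0.179 ]
scene 0.1335 69 med [0.4916 0.1329 0.1635] lo [0.4741 0.1279 0.1572] hi [0.5148 0.136  0.1799]
scene 0.2285 80 med [0.4901 0.2277 0.1636] lo [0.4722 0.2226 0.1564] hi [0.5142 0.231  0.1794]
scene 0.3235 93 med [0.4886 0.3217 0.1647] lo [0.4701 0.3162 0.1576] hi [0.5143 0.3248 0.1815]
top 0.0385 25 med [0.4879 0.0377 0.1673] lo [0.4724 0.0338 0.155 ] hi [0.513  0.0401 0.1799]
top 0.1335 46 med [0.4934 0.1307 0.1648] lo [0.471  0.1272 0.1576] hi [0.5141 0.1351 0.1819]
top 0.2285 49 med [0.4925 0.226  0.1638] lo [0.4674 0.2221 0.1579] hi [0.5148 0.2302 0.1815]
top 0.3235 50 med [0.4934 0.3212 0.1641] lo [0.469  0.3169 0.1527] hi [0.5147 0.3255 0.1808]
```

Hook seats measured: y is about 0.0375, 0.132, 0.227 and 0.3215, and tip x is about 0.47, as expected. Yellow goes to hook 4.

Call:
apply_moves(
  commands=[
    {"grip":1,"slide":[0,0,-0.04],"roll":0},
    {"grip":1,"slide":[-0.015,0,-0.1],"roll":0},
    {"grip":1,"slide":[-0.015,0,-0.1],"roll":0},
    {"grip":1,"slide":[-0.015,-0.06,-0.1],"roll":0},
    {"grip":1,"slide":[-0.015,-0.12,-0.1],"roll":0},
  ],
)

```text
time_s: 18.3
tcp_pos: [0.4238, -0.099, 0.2179]
eef_rot: [-180.0, 0.1, -0.2]
contact_force: [1.9, 0.5, -1.4]
gripper_width: 0.0277
```

Call:
apply_moves(
  commands=[
    {"grip":1,"slide":[0,-0.06,0],"roll":0},
    {"grip":1,"slide":[0,-0.12,0],"roll":0},
    {"grip":1,"slide":[0,-0.18,0],"roll":0},
    {"grip":1,"slide":[0,-0.24,0],"roll":0},
    {"grip":1,"slide":[0,-0.3,0],"roll":0},
  ],
)

```text
time_s: 18.92
tcp_pos: [0.4236, 0.2021, 0.218]
eef_rot: [180.0, 0.1, 0.0]
contact_force: [1.3, 0.2, -2.1]
gripper_width: 0.0279
```

Call:
apply_moves(
  commands=[
    {"grip":1,"slide":[0,-0.06,0],"roll":0},
    {"grip":1,"slide":[0,-0.1,0],"roll":0},
    {"grip":1,"slide":[0,-0.122,0],"roll":0},
    {"grip":1,"slide":[0,-0.122,0],"roll":0},
  ],
)

```text
time_s: 19.42
tcp_pos: [0.4241, 0.3229, 0.2177]
eef_rot: [179.9, 0.1, 0.1]
contact_force: [0.1, -0.6, -2.7]
gripper_width: 0.0279
```

```bash
python3 -c "
from h import *
go(0.497,0.3215,0.216,0)
for cam in ['scene','wrist']:
    p,d=capture(cam); cv2.imwrite('pics/last_%s.png'%cam,p[:,:,::-1])
"
```

```text
at [0.4241 0.3229 0.2177] [1.799e+02 8.000e-02 8.000e-02] F [ 0.1 -0.6 -2.7] w 0.0279 t 19.425 j [ 58.4   7.6 -17.9  -0.  -64.7  31.7]
slide [0.0729 0.0015 0.0016] roll 0.08
```

View pics/last_scene.png

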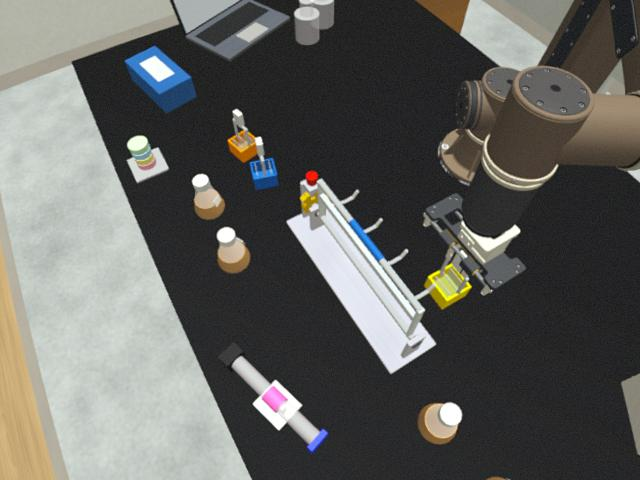

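View pics/last_wrist.png

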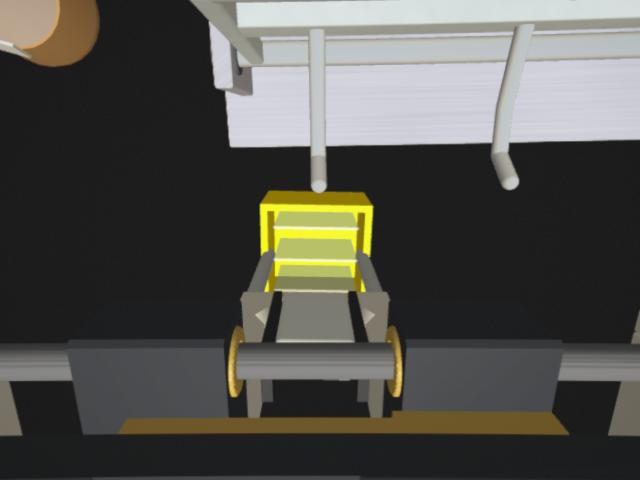

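The wrist picture shows the hook tip at (319,187), centred on the basket held at (316,330), below the wire and above the box rim. I insert and lower.

Call:
apply_moves(
  commands=[
    {"grip":1,"slide":[0.03,0.001,0],"roll":0},
    {"grip":1,"slide":[0.06,0.001,0],"roll":0},
    {"grip":1,"slide":[0.073,0.001,0],"roll":0},
    {"grip":1,"slide":[0.073,0.001,0],"roll":0},
    {"grip":1,"slide":[0.073,0.001,0.02],"roll":0},
  ],
)

```text
time_s: 20.15
tcp_pos: [0.4978, 0.3212, 0.2004]
eef_rot: [-179.9, -0.1, -0.0]
contact_force: [-0.8, -0.1, -2.5]
gripper_width: 0.0277
```

Call:
apply_moves(
  commands=[
    {"grip":1,"slide":[0,0,0.012],"roll":0},
    {"grip":1,"slide":[0,0,0.019],"roll":0},
    {"grip":1,"slide":[0,0,0.022],"roll":0},
    {"grip":1,"slide":[0,0,0.022],"roll":0},
  ],
)

```text
time_s: 20.65
tcp_pos: [0.4975, 0.3214, 0.1773]
eef_rot: [-180.0, -0.0, 0.0]
contact_force: [-0.3, 0.1, -1.3]
gripper_width: 0.0276
```

```bash
python3 -c "
from h import *
go(0.497,0.3215,0.216,0)
for cam in ['scene','wrist']:
    p,d=capture(cam); cv2.imwrite('pics/last_%s.png'%cam,p[:,:,::-1])
"
```

```text
at [0.4975 0.3214 0.1773] [-1.7999e+02 -1.0000e-02  3.0000e-02] F [-0.3  0.1 -1.3] w 0.0276 t 20.65 j [ 51.8  14.9 -14.1   0.  -61.   38.3]
slide [-0.0005 -0.0001 -0.0387] roll 0.03
```

View pics/last_scene.png

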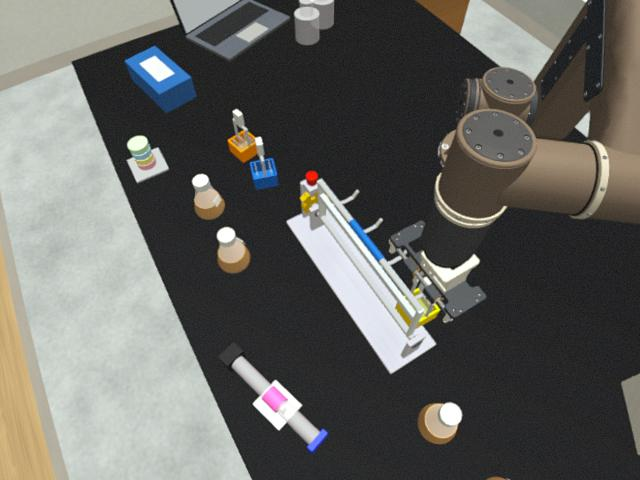

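View pics/last_wrist.png

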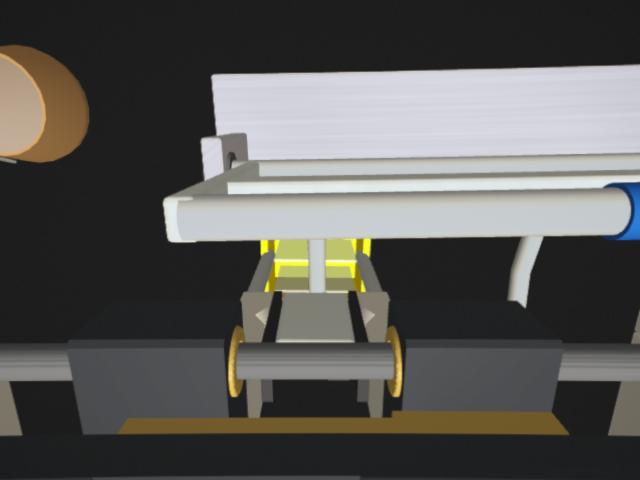

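The wire is around hook 4: the rod shows through the handle at (317,265). I lower the last 2 mm and look at the force.

Call:
apply_moves(
  commands=[
    {"grip":1,"slide":[0,0,0.002],"roll":0},
    {"grip":1,"slide":[0,0,0.002],"roll":0},
    {"grip":1,"slide":[0,0,0.002],"roll":0},
  ],
)

```text
time_s: 21.12
tcp_pos: [0.498, 0.3216, 0.1764]
eef_rot: [-179.9, -0.1, 0.0]
contact_force: [-2.1, -0.2, 5.4]
gripper_width: 0.0275
```

Seated: the force reversed to +5.4 N. I release.

Call:
apply_moves(
  commands=[
    {"grip":0.4,"slide":[0,0,-0.001],"roll":0},
    {"grip":0.4,"slide":[0,0,-0.001],"roll":0},
    {"grip":0.4,"slide":[0,0,-0.001],"roll":0},
    {"grip":0.4,"slide":[0,0,-0.03],"roll":0},
    {"grip":0.4,"slide":[0,0,-0.09],"roll":0},
  ],
)

```text
time_s: 21.75
tcp_pos: [0.4964, 0.3202, 0.2633]
eef_rot: [179.7, 0.2, 0.0]
contact_force: [0.9, 1.0, 0.4]
gripper_width: 0.0526
```

Call:
apply_moves(
  commands=[
    {"grip":0.4,"slide":[-0.02,0.06,-0.02],"roll":0},
    {"grip":0.4,"slide":[-0.02,0.12,-0.02],"roll":0},
    {"grip":0.4,"slide":[-0.02,0.18,-0.02],"roll":0},
    {"grip":0.4,"slide":[-0.02,0.24,-0.02],"roll":0},
    {"grip":0.4,"slide":[-0.02,0.3,-0.02],"roll":0},
  ],
)

```text
time_s: 22.38
tcp_pos: [0.4773, 0.0195, 0.2854]
eef_rot: [-180.0, -0.0, 0.1]
contact_force: [1.4, 0.6, 0.2]
gripper_width: 0.0527
```

```bash
python3 bas.py scene; python3 -c "
from h import *
go(0.598,-0.247,0.28,-16)
"
```

```text
scene orange 0.58 top z 0.1558 66 rect [ 0.6021 -0.3761] [0.0157 0.0337] 15.4 med [ 0.603  -0.3716  0.1535]
scene blue 0.61 top z 0.2153 121 rect [0.496  0.3242] [0.0272 0.0162] 87.7 med [0.4984 0.3243 0.2128]
scene yellow 0.67 top z 0.2158 122 rect [0.5166 0.3395] [0.0753 0.0255] 41.8 med [0.4991 0.3245 0.2129]
at [0.4776 0.0201 0.2852] [-1.7999e+02 -2.0000e-02 -1.4000e-01] F [ 0.2 -0.4  0.4] w 0.0526 t 22.575 j [ 26.1  -0.5 -17.7  -0.  -72.8  63.8]
slide [0.1211 0.2668 0.0052] roll 15.86
```

View pics/last_scene.png

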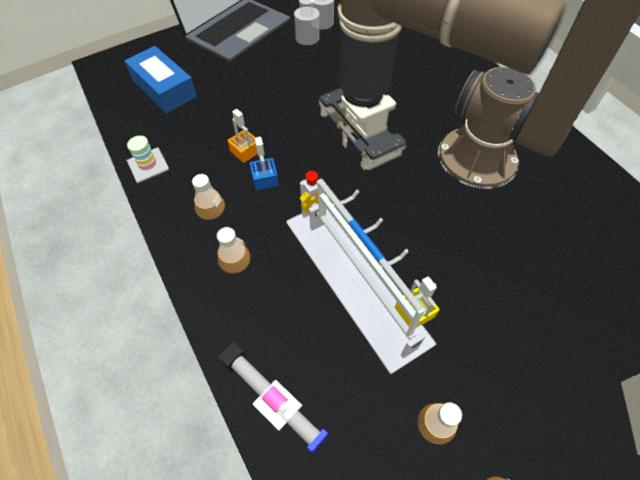

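Yellow hangs on hook 4: its block is at (427,287), with top z 0.213 against 0.212 expected. Blue at (264,174) and orange at (242,146) have not moved. Next is blue.

Call:
apply_moves(
  commands=[
    {"grip":0.4,"slide":[0.121,0.267,0],"roll":16},
    {"grip":0.4,"slide":[0.121,0.267,0],"roll":16},
    {"grip":0.4,"slide":[0.121,0.267,0],"roll":16},
    {"grip":0.4,"slide":[0.121,0.267,0],"roll":16},
    {"grip":0.4,"slide":[0.121,0.267,0],"roll":16},
  ],
)

```text
time_s: 23.2
tcp_pos: [0.6002, -0.2467, 0.284]
eef_rot: [180.0, 0.1, -16.0]
contact_force: [0.6, 0.7, 0.5]
gripper_width: 0.0526
```

Call:
apply_moves(
  commands=[
    {"grip":0.4,"slide":[0,0,0.03],"roll":0},
    {"grip":0.4,"slide":[0,0,0.03],"roll":0},
  ],
)

```text
time_s: 23.45
tcp_pos: [0.598, -0.2445, 0.2519]
eef_rot: [180.0, 0.3, -16.0]
contact_force: [-0.6, 0.6, 0.2]
gripper_width: 0.0525
```

```bash
python3 bas.py wrist scene; python3 -c "
from h import *
go(0.598,-0.247,0.119,-16)
"
```

```text
wrist orange 0.87 top z 0.1567 1388 rect [ 0.6025 -0.3787] [0.0162 0.0285] 12.1 med [ 0.6037 -0.3774  0.1554]
wrist blue 0.95 top z 0.1566 1084 rect [ 0.599  -0.2503] [0.0277 0.0167] 73.5 med [ 0.6009 -0.2508  0.1554]
wrist yellow none
scene orange 0.72 top z 0.1562 39 rect [ 0.603 -0.326] [0.0128 0.1258] 1.5 med [ 0.6056 -0.3766  0.1549]
scene blue 0.77 top z 0.1574 64 rect [ 0.5975 -0.2469] [0.0295 0.0157] 74.1 med [ 0.5986 -0.2433  0.1559]
scene yellow 0.6 top z 0.216 142 rect [0.5211 0.3307] [0.0742 0.0391] 29.7 med [0.4991 0.3249 0.2128]
at [ 0.5991 -0.2453  0.2562] [-1.7999e+02 -9.0000e-02 -1.5940e+01] F [-0.8  0.8  1.2] w 0.0523 t 23.85 j [ -5.   17.   -0.6   0.  -72.3  79.1]
slide [-0.0008  0.002   0.1372] roll 0.06
```

View pics/last_wrist.png

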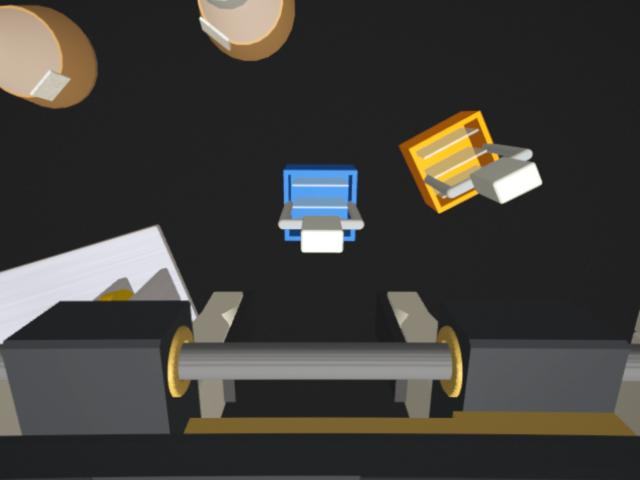

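The wrist picture shows the blue basket's block at (322,235), square to the jaws, measured at (0.599, -0.249). I grasp it.

Call:
apply_moves(
  commands=[
    {"grip":0.4,"slide":[0.001,0.003,0.05],"roll":0.3},
    {"grip":0.4,"slide":[0.001,0.003,0.1],"roll":0.3},
    {"grip":0.4,"slide":[0.001,0.003,0.137],"roll":0.3},
    {"grip":0.4,"slide":[0.001,0.003,0.137],"roll":0.3},
    {"grip":0.4,"slide":[0.001,0.003,0.137],"roll":0.3},
  ],
)

```text
time_s: 24.48
tcp_pos: [0.5992, -0.2488, 0.1187]
eef_rot: [-180.0, -0.0, -16.3]
contact_force: [0.6, 0.3, 0.2]
gripper_width: 0.0526
```

Call:
apply_moves(
  commands=[
    {"grip":1,"slide":[0,0,0],"roll":0},
    {"grip":1,"slide":[0,0,0],"roll":0},
    {"grip":1,"slide":[0,0,0],"roll":0},
    {"grip":1,"slide":[0,0,0],"roll":0},
    {"grip":1,"slide":[0,0,0],"roll":0},
  ],
)

```text
time_s: 25.1
tcp_pos: [0.599, -0.2489, 0.1184]
eef_rot: [180.0, -0.0, -16.3]
contact_force: [-0.7, -0.0, 2.5]
gripper_width: 0.0275
```

```bash
python3 -c "
from h import *
go(0.43,-0.2,0.219,0.5)
go(0.425,0.132,0.219,0.5)
"
```

```text
at [ 0.599  -0.2489  0.1184] [ 1.800e+02 -2.000e-02 -1.628e+01] F [-0.7 -0.   2.5] w 0.0275 t 25.1 j [ -5.4  22.8 -10.8   0.  -56.3  79.1]
slide [-0.1759  0.0004 -0.1007] roll -16.78
at [ 0.599  -0.2489  0.1184] [ 1.800e+02 -2.000e-02 -1.628e+01] F [-0.7 -0.   2.5] w 0.0275 t 25.1 j [ -5.4  22.8 -10.8   0.  -56.3  79.1]
slide [-0.2737 -0.3169 -0.1007] roll -16.78
```

Call:
apply_moves(
  commands=[
    {"grip":1,"slide":[0,0,-0.05],"roll":0},
    {"grip":1,"slide":[-0.02,0,-0.1],"roll":-6},
    {"grip":1,"slide":[-0.075,0,-0.1],"roll":-12},
    {"grip":1,"slide":[-0.13,0,-0.1],"roll":-16.7},
    {"grip":1,"slide":[-0.176,0,-0.1],"roll":-16.7},
  ],
)

```text
time_s: 25.72
tcp_pos: [0.4277, -0.199, 0.2177]
eef_rot: [-180.0, 0.0, 0.5]
contact_force: [-0.1, 0.9, -0.2]
gripper_width: 0.0278
```

```bash
python3 -c "
from h import *
go(0.425,0.132,0.219,0.5)
"
```

```text
at [ 0.4277 -0.199   0.2177] [-1.7997e+02  3.0000e-02  4.7000e-01] F [-0.1  0.9 -0.2] w 0.0278 t 25.725 j [ -1.    1.4 -24.7  -0.  -63.9  91.5]
slide [ 0.     -0.331  -0.0012] roll -0.03
```

Call:
apply_moves(
  commands=[
    {"grip":1,"slide":[0,-0.06,0],"roll":0},
    {"grip":1,"slide":[0,-0.12,0],"roll":0},
    {"grip":1,"slide":[0,-0.18,0],"roll":0},
    {"grip":1,"slide":[0,-0.24,0],"roll":0},
    {"grip":1,"slide":[0,-0.29,0],"roll":0},
  ],
)

```text
time_s: 26.35
tcp_pos: [0.4272, 0.0926, 0.2182]
eef_rot: [-180.0, -0.0, 0.5]
contact_force: [2.0, -0.7, -1.7]
gripper_width: 0.0278
```

Call:
apply_moves(
  commands=[
    {"grip":1,"slide":[0,-0.03,0],"roll":0},
    {"grip":1,"slide":[0,-0.041,0],"roll":0},
    {"grip":1,"slide":[0,-0.041,0],"roll":0},
  ],
)

```text
time_s: 26.72
tcp_pos: [0.4272, 0.1316, 0.2178]
eef_rot: [180.0, 0.0, 0.5]
contact_force: [-0.3, -0.1, -1.9]
gripper_width: 0.0279
```

```bash
python3 -c "
from h import *
go(0.498,0.132,0.176,0.5)
for cam in ['scene','wrist']:
    p,d=capture(cam); cv2.imwrite('pics/last_%s.png'%cam,p[:,:,::-1])
"
```

```text
at [0.4272 0.1316 0.2178] [1.7998e+02 4.0000e-02 4.7000e-01] F [-0.3 -0.1 -1.9] w 0.0279 t 26.725 j [ 42.5  -1.1 -27.3  -0.  -63.9  48. ]
slide [0.0708 0.0001 0.0418] roll -0.03
```

View pics/last_scene.png

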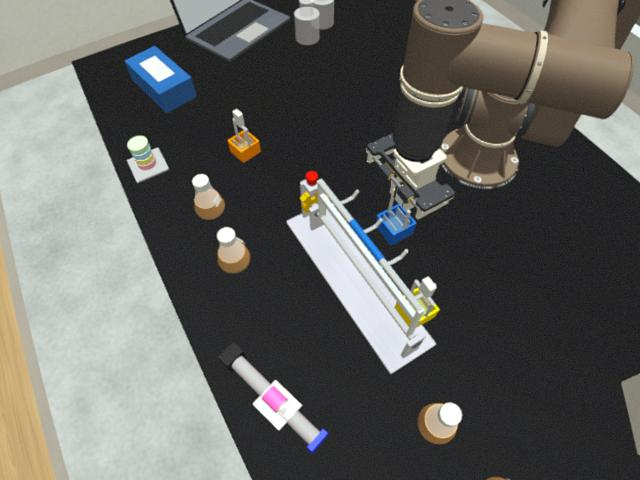

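View pics/last_wrist.png

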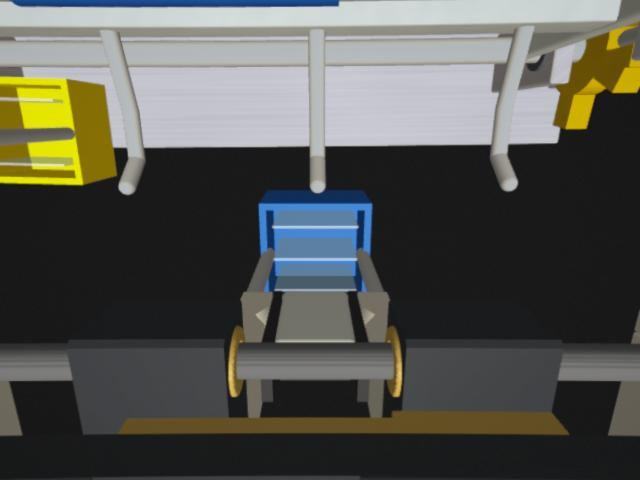

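Hook 2's tip at (317,185) is centred on the blue basket. I insert and lower.

Call:
apply_moves(
  commands=[
    {"grip":1,"slide":[0.03,0,0],"roll":0},
    {"grip":1,"slide":[0.06,0,0],"roll":0},
    {"grip":1,"slide":[0.071,0,0],"roll":0},
    {"grip":1,"slide":[0.071,0,0],"roll":0},
    {"grip":1,"slide":[0.071,0,0.02],"roll":0},
  ],
)

```text
time_s: 27.45
tcp_pos: [0.4986, 0.1318, 0.1991]
eef_rot: [-179.9, -0.1, 0.4]
contact_force: [0.2, 0.4, -2.4]
gripper_width: 0.0276
```

Call:
apply_moves(
  commands=[
    {"grip":1,"slide":[0,0,0.012],"roll":0},
    {"grip":1,"slide":[0,0,0.019],"roll":0},
    {"grip":1,"slide":[0,0,0.0235],"roll":0},
    {"grip":1,"slide":[0,0,0.0235],"roll":0},
    {"grip":1,"slide":[0,0,0.0235],"roll":0},
  ],
)

```text
time_s: 28.08
tcp_pos: [0.4985, 0.132, 0.1751]
eef_rot: [-180.0, -0.0, 0.4]
contact_force: [-2.8, -0.7, 2.4]
gripper_width: 0.0274
```

```bash
python3 -c "
from h import *
go(0.498,0.132,0.175,0.5)
for cam in ['wrist']:
    p,d=capture(cam); cv2.imwrite('pics/last_%s.png'%cam,p[:,:,::-1])
"
```

```text
at [0.4985 0.132  0.1751] [-1.8e+02 -2.0e-02  4.3e-01] F [-2.8 -0.7  2.4] w 0.0274 t 28.075 j [ 36.7   7.9 -23.5   0.  -58.6  53.8]
slide [-0.0005 -0.      0.    ] roll -0.07
```

View pics/last_wrist.png

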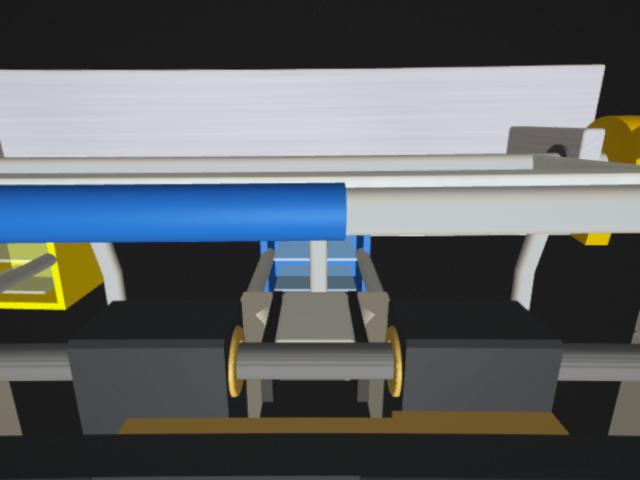

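The blue basket is seated: the rod shows through the handle at (318,265) and the force is +2.4 N. I release and go towards orange.

Call:
apply_moves(
  commands=[
    {"grip":0.4,"slide":[0,0,-0.001],"roll":0},
    {"grip":0.4,"slide":[0,0,-0.001],"roll":0},
    {"grip":0.4,"slide":[0,0,-0.001],"roll":0},
    {"grip":0.4,"slide":[0,0,-0.03],"roll":0},
    {"grip":0.4,"slide":[0,0,-0.09],"roll":0},
  ],
)

```text
time_s: 28.75
tcp_pos: [0.4972, 0.1314, 0.2633]
eef_rot: [179.8, 0.3, 0.4]
contact_force: [2.2, 1.7, 0.2]
gripper_width: 0.0527
```

Call:
apply_moves(
  commands=[
    {"grip":0.4,"slide":[-0.01,0.06,-0.02],"roll":0},
    {"grip":0.4,"slide":[0,0.12,-0.02],"roll":-3},
    {"grip":0.4,"slide":[0.02,0.18,-0.02],"roll":-6},
    {"grip":0.4,"slide":[0.04,0.24,-0.02],"roll":-9},
    {"grip":0.4,"slide":[0.06,0.3,-0.02],"roll":-12},
  ],
)

```text
time_s: 29.38
tcp_pos: [0.5605, -0.1675, 0.2848]
eef_rot: [180.0, -0.0, 12.5]
contact_force: [1.6, 1.5, 0.2]
gripper_width: 0.0526
```

```bash
python3 bas.py scene; python3 -c "
from h import *
go(0.6015,-0.3775,0.25,12.5)
"
```

```text
scene orange 0.62 top z 0.156 63 rect [ 0.6015 -0.3759] [0.0176 0.0339] 15.4 med [ 0.6024 -0.3708  0.1537]
scene blue 0.64 top z 0.2217 84 rect [0.5196 0.1751] [0.1155 0.0227] 62.5 med [0.5    0.1372 0.2124]
scene yellow 0.96 top z 0.2154 124 rect [0.4962 0.3239] [0.0277 0.0176] 85.5 med [0.4986 0.3229 0.2127]
at [ 0.5598 -0.1668  0.2836] [-1.7998e+02  8.0000e-02  1.2230e+01] F [-0.3 -0.2  0.3] w 0.0531 t 29.575 j [  2.6  10.3  -5.9  -0.  -73.9  99.7]
slide [-0.0039  0.2147  0.0336] roll -0.27
```

View pics/last_scene.png

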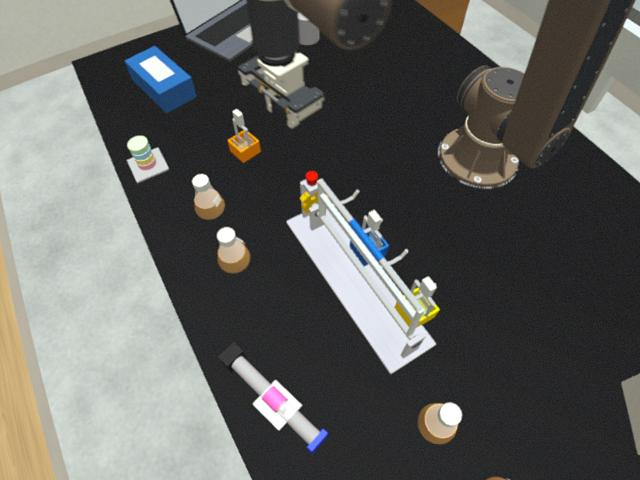

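Blue (373,222) and yellow (428,287) hang, and orange is still at (244,146). On to orange.

Call:
apply_moves(
  commands=[
    {"grip":0.4,"slide":[-0.004,0.214,0.033],"roll":0},
    {"grip":0.4,"slide":[-0.004,0.214,0.033],"roll":0},
    {"grip":0.4,"slide":[-0.004,0.214,0.033],"roll":0},
    {"grip":0.4,"slide":[-0.004,0.214,0.033],"roll":0},
    {"grip":0.4,"slide":[-0.004,0.214,0.033],"roll":0},
  ],
)

```text
time_s: 30.2
tcp_pos: [0.602, -0.3757, 0.2501]
eef_rot: [-179.9, 0.1, 12.3]
contact_force: [-0.2, 1.4, -0.1]
gripper_width: 0.0526
```

```bash
python3 bas.py wrist scene; python3 -c "
from h import *
go(0.602,-0.378,0.119,12.5)
"
```

```text
wrist orange 0.81 top z 0.1566 1083 rect [ 0.6024 -0.3789] [0.0159 0.028 ] 12.5 med [ 0.6039 -0.3787  0.1554]
wrist blue none
wrist yellow none
scene orange 0.79 top z 0.1572 65 rect [ 0.6011 -0.3757] [0.0179 0.0318] 10.4 med [ 0.6025 -0.3725  0.154 ]
scene blue 0.67 top z 0.2145 104 rect [0.4996 0.1349] [0.0167 0.029 ] 0.5 med [0.5013 0.1357 0.2114]
scene yellow 0.6 top z 0.2154 131 rect [0.5158 0.3275] [0.0591 0.0286] 12.4 med [0.4983 0.3241 0.2125]
at [ 0.6024 -0.3743  0.2524] [ 1.7997e+02 -6.0000e-02  1.2500e+01] F [ 0.7 -0.3 -0.6] w 0.0526 t 30.6 j [-16.2  23.    7.7  -0.  -74.7 118.7]
slide [-0.0013  0.0035  0.1334] roll -0.0
```

View pics/last_wrist.png

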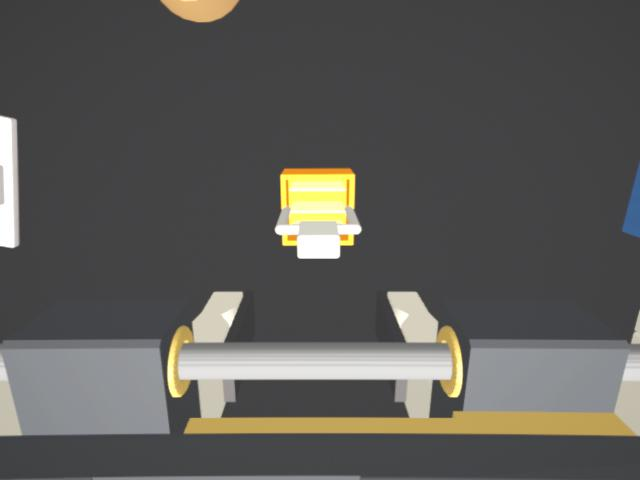

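The orange basket's block at (319,240) is square to the jaws, measured at (0.602, -0.378). I grasp it.

Call:
apply_moves(
  commands=[
    {"grip":0.4,"slide":[-0.001,0.0035,0.05],"roll":0},
    {"grip":0.4,"slide":[-0.001,0.0035,0.1],"roll":0},
    {"grip":0.4,"slide":[-0.001,0.0035,0.133],"roll":0},
    {"grip":0.4,"slide":[-0.001,0.0035,0.133],"roll":0},
    {"grip":0.4,"slide":[-0.001,0.0035,0.133],"roll":0},
  ],
)

```text
time_s: 31.22
tcp_pos: [0.6022, -0.3787, 0.1192]
eef_rot: [180.0, -0.0, 12.4]
contact_force: [-0.3, -0.3, 0.4]
gripper_width: 0.0527
```

Call:
apply_moves(
  commands=[
    {"grip":1,"slide":[0,0,0],"roll":0},
    {"grip":1,"slide":[0,0,0],"roll":0},
    {"grip":1,"slide":[0,0,0],"roll":0},
    {"grip":1,"slide":[0,0,0],"roll":0},
    {"grip":1,"slide":[0,0,0],"roll":0},
  ],
)

```text
time_s: 31.85
tcp_pos: [0.6019, -0.3789, 0.1189]
eef_rot: [180.0, -0.0, 12.4]
contact_force: [-0.3, 0.7, 2.3]
gripper_width: 0.0278
```

```bash
python3 -c "
from h import *
go(0.46,-0.2,0.219,0.5)
"
```

```text
at [ 0.6019 -0.3789  0.1189] [ 1.7999e+02 -1.0000e-02  1.2420e+01] F [-0.3  0.7  2.3] w 0.0278 t 31.85 j [-16.5  28.1  -2.    0.  -59.9 119. ]
slide [-0.1001 -0.2052 -0.1002] roll 11.92
```

Call:
apply_moves(
  commands=[
    {"grip":1,"slide":[0,0,-0.05],"roll":0},
    {"grip":1,"slide":[0,0,-0.1],"roll":0},
    {"grip":1,"slide":[-0.03,-0.05,-0.1],"roll":5},
    {"grip":1,"slide":[-0.06,-0.1,-0.1],"roll":9},
    {"grip":1,"slide":[-0.085,-0.15,-0.1],"roll":11.9},
  ],
)

```text
time_s: 32.48
tcp_pos: [0.4849, -0.2497, 0.2181]
eef_rot: [-180.0, 0.0, 0.4]
contact_force: [0.3, 1.2, -1.1]
gripper_width: 0.0276
```

```bash
python3 -c "
from h import *
go(0.427,-0.1,0.219,0.5)
go(0.427,0.0375,0.219,0.5)
"
```

```text
at [ 0.4849 -0.2497  0.2181] [-1.7998e+02  2.0000e-02  3.7000e-01] F [ 0.3  1.2 -1.1] w 0.0276 t 32.475 j [ -6.7   8.7 -16.5  -0.  -64.8  97. ]
slide [-0.0569 -0.15   -0.0008] roll -0.13
at [ 0.4849 -0.2497  0.2181] [-1.7998e+02  2.0000e-02  3.7000e-01] F [ 0.3  1.2 -1.1] w 0.0276 t 32.475 j [ -6.7   8.7 -16.5  -0.  -64.8  97. ]
slide [-0.0561 -0.2875 -0.0008] roll -0.13
```

Call:
apply_moves(
  commands=[
    {"grip":1,"slide":[-0.03,-0.05,0],"roll":0},
    {"grip":1,"slide":[-0.056,-0.1,0],"roll":0},
    {"grip":1,"slide":[-0.056,-0.16,0],"roll":0},
    {"grip":1,"slide":[-0.056,-0.22,0],"roll":0},
    {"grip":1,"slide":[-0.056,-0.265,0],"roll":0},
  ],
)

```text
time_s: 33.1
tcp_pos: [0.4277, 0.0158, 0.2189]
eef_rot: [-180.0, -0.1, 0.6]
contact_force: [1.1, 0.3, -0.7]
gripper_width: 0.0277
```

Call:
apply_moves(
  commands=[
    {"grip":1,"slide":[0,-0.022,0],"roll":0},
    {"grip":1,"slide":[0,-0.022,0],"roll":0},
    {"grip":1,"slide":[0,-0.022,0],"roll":0},
  ],
)

```text
time_s: 33.48
tcp_pos: [0.4278, 0.0354, 0.2184]
eef_rot: [180.0, 0.0, 0.5]
contact_force: [0.6, -0.1, -1.3]
gripper_width: 0.0277
```

```bash
python3 -c "
from h import *
go(0.499,0.0375,0.175,0.5)
for cam in ['wrist']:
    p,d=capture(cam); cv2.imwrite('pics/last_%s.png'%cam,p[:,:,::-1])
"
```

```text
at [0.4278 0.0354 0.2184] [1.7999e+02 2.0000e-02 5.3000e-01] F [ 0.6 -0.1 -1.3] w 0.0277 t 33.475 j [ 31.3  -3.1 -29.1  -0.  -64.   59.3]
slide [ 0.0713 -0.0014  0.0434] roll 0.03
```

View pics/last_wrist.png

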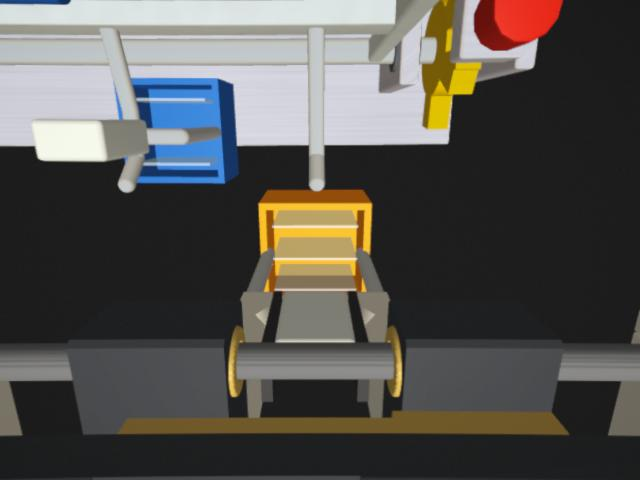

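Hook 1's tip at (317,185) is centred on the orange basket, and blue's neighbouring box is clear. I insert.

Call:
apply_moves(
  commands=[
    {"grip":1,"slide":[0.03,-0.001,0],"roll":0},
    {"grip":1,"slide":[0.06,-0.001,0],"roll":0},
    {"grip":1,"slide":[0.071,-0.001,0],"roll":0},
    {"grip":1,"slide":[0.071,-0.001,0],"roll":0},
    {"grip":1,"slide":[0.071,-0.001,0.02],"roll":0},
  ],
)

```text
time_s: 34.15
tcp_pos: [0.4991, 0.0371, 0.1995]
eef_rot: [-179.9, -0.1, 0.5]
contact_force: [0.9, 0.5, -1.1]
gripper_width: 0.028
```

Call:
apply_moves(
  commands=[
    {"grip":1,"slide":[0,0,0.012],"roll":0},
    {"grip":1,"slide":[0,0,0.019],"roll":0},
    {"grip":1,"slide":[0,0,0.0235],"roll":0},
    {"grip":1,"slide":[0,0,0.0235],"roll":0},
    {"grip":1,"slide":[0,0,0.0235],"roll":0},
  ],
)

```text
time_s: 34.78
tcp_pos: [0.4991, 0.0374, 0.1755]
eef_rot: [180.0, -0.0, 0.5]
contact_force: [-2.1, -0.6, 1.6]
gripper_width: 0.0277
```

```bash
python3 -c "
from h import *
go(0.499,0.0375,0.175,0.5)
for cam in ['wrist']:
    p,d=capture(cam); cv2.imwrite('pics/last_%s.png'%cam,p[:,:,::-1])
"
```

```text
at [0.4991 0.0374 0.1755] [ 1.8e+02 -3.0e-02  5.3e-01] F [-2.1 -0.6  1.6] w 0.0277 t 34.775 j [ 26.8   6.4 -25.2   0.  -58.3  63.7]
slide [-0.0001 -0.0001  0.0005] roll 0.03
```

View pics/last_wrist.png

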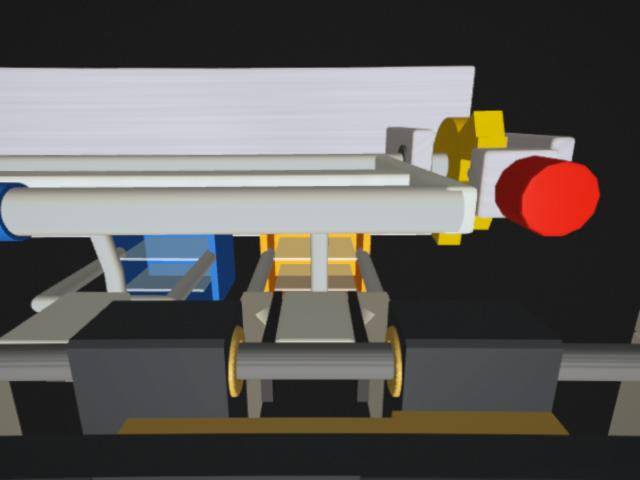

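Orange is seated: the rod shows in the handle at (319,265) and the force is +1.6 N. I release, rise and back off.

Call:
apply_moves(
  commands=[
    {"grip":0.4,"slide":[0,0,-0.001],"roll":0},
    {"grip":0.4,"slide":[0,0,-0.001],"roll":0},
    {"grip":0.4,"slide":[0,0,-0.001],"roll":0},
    {"grip":0.4,"slide":[0,0,-0.03],"roll":0},
    {"grip":0.4,"slide":[0,0,-0.09],"roll":0},
  ],
)

```text
time_s: 35.45
tcp_pos: [0.4976, 0.037, 0.2639]
eef_rot: [179.9, 0.3, 0.5]
contact_force: [1.3, 0.5, 0.6]
gripper_width: 0.0525
```

Call:
apply_moves(
  commands=[
    {"grip":0.4,"slide":[0,0.06,-0.04],"roll":0},
    {"grip":0.4,"slide":[0,0.12,-0.04],"roll":0},
    {"grip":0.4,"slide":[0,0.18,-0.04],"roll":0},
    {"grip":0.4,"slide":[0,0.24,-0.04],"roll":0},
    {"grip":0.4,"slide":[0,0.3,-0.04],"roll":0},
  ],
)

```text
time_s: 36.08
tcp_pos: [0.5015, -0.2646, 0.3052]
eef_rot: [180.0, -0.0, 0.5]
contact_force: [1.7, 0.1, 0.1]
gripper_width: 0.0528
```

Call:
apply_moves(
  commands=[
    {"grip":0.4,"slide":[0,0,0],"roll":0},
    {"grip":0.4,"slide":[0,0,0],"roll":0},
    {"grip":0.4,"slide":[0,0,0],"roll":0},
    {"grip":0.4,"slide":[0,0,0],"roll":0},
    {"grip":0.4,"slide":[0,0,0],"roll":0},
  ],
)

```text
time_s: 36.7
tcp_pos: [0.502, -0.2618, 0.3054]
eef_rot: [180.0, -0.0, 0.6]
contact_force: [-0.6, -0.3, 0.4]
gripper_width: 0.0526
```

```bash
python3 blue.py; python3 bas.py scene top; python3 -c "
from h import *
go(0.499,0.0375,0.175,0.5)
c=get_calibration('top')
for b in boxes_of('flask1','top')[:4]: print('flask',round(b['score'],2),toworld(b['position'],c).round(3))
for b in boxes_of('basket2_mid','top')[:4]: print('green',round(b['score'],2),toworld(b['position'],c).round(3))
"
```

```text
wrist knob 1232 mean [ 0.5527 -0.0606  0.1846] lo [ 0.5391 -0.0659  0.1691] hi [ 0.5658 -0.0514  0.1937]
top 222 mean [0.5324 0.1655 0.1956] lo [0.4622 0.0984 0.1001] hi [0.5548 0.2315 0.2367]
top knob 59 mean [ 0.5442 -0.0459  0.2178] lo [ 0.4505 -0.0572  0.1866] hi [ 0.5607 -0.0147  0.7056]
scene 371 mean [0.5464 0.1793 0.214 ] lo [0.4652 0.0688 0.1004] hi [0.5606 0.2344 0.2288]
scene knob 121 mean [ 0.5542 -0.0445  0.1887] lo [ 0.5395 -0.062   0.1735] hi [ 0.566  -0.0317  0.1951]
scene orange 0.81 top z 0.2139 97 rect [0.5141 0.0769] [0.1104 0.0235] 68.6 med [0.5011 0.0428 0.2113]
scene blue 0.7 top z 0.2149 109 rect [0.515  0.1656] [0.0968 0.0246] 62.8 med [0.5008 0.1371 0.2114]
scene yellow 0.93 top z 0.2149 117 rect [0.4969 0.3239] [0.0266 0.0154] 89.6 med [0.4978 0.3243 0.2122]
top orange 0.93 top z 0.2171 71 rect [0.4968 0.0389] [0.0172 0.0263] 4.2 med [0.4967 0.0392 0.2119]
top blue 0.96 top z 0.2159 72 rect [0.4959 0.1332] [0.0174 0.0264] 2.9 med [0.4954 0.1334 0.2123]
top yellow 0.95 top z 0.2155 69 rect [0.4934 0.3244] [0.0163 0.0287] 1.1 med [0.4929 0.3239 0.2118]
at [ 0.5017 -0.2627  0.305 ] [1.8e+02 1.0e-02 5.1e-01] F [ 0.4  0.  -0. ] w 0.0526 t 37.25 j [ -7.8   7.9  -6.    0.  -76.1  98.3]
slide [ 0.     -0.3002  0.13  ] roll 0.01
flask 0.88 [0.572 0.527 0.066]
flask 0.78 [ 0.775 -0.034  0.071]
flask 0.52 [ 0.778 -0.228  0.123]
```

View pics/last_scene.png

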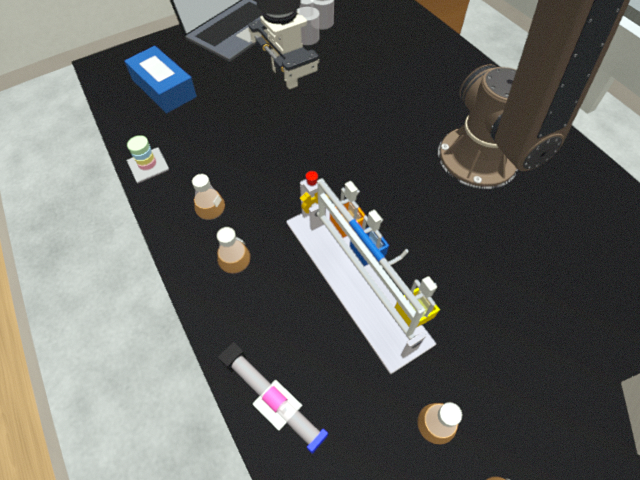

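View pics/last_top.png

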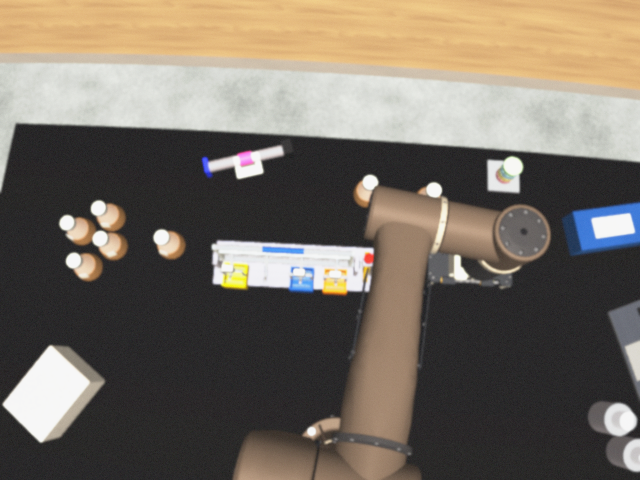

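All three baskets hang at the right height (block tops about 0.212) on hooks 1, 2 and 4. The pin is home, the frame is upright, the flasks stand and the arm is clear. No green basket shows in any view, including the corner the arm hid at the start.

```bash
python3 -c "
from plant import *
print(close_job()); print(get_state()['time_s'])"
```

```text
the job is handed in; nothing more can be done
None
the job is handed in; nothing more can be done
```

The rack is upright and locked, all three baskets hang on their own hooks, and I handed the job in at about 37 s. `close_job` gives no verdict, so what follows rests on my own last checks.

**What I did:** I pulled the pin up 26 mm and swung the frame upright by its blue bar. I then pushed the pin back down, with about 16 N at the stop. After that I hung yellow on hook 4, blue on hook 2 and orange on hook 1.

**Last checks:**
- **Pin:** the knob's height matched its height at the start, so the pin is home.
- **Frame:** the bar's x matched the knob's to about 1 mm (scene camera, after locking), so the frame is upright. At the end I only confirmed it by eye; the fresh bar readings picked up the blue basket.
- **Baskets:** every grip block's top was at about z 0.212, as expected for a hanging basket, and within about 5 mm of its hook's seat sideways.
- **Flasks:** they appear undisturbed. The networks' positions agreed with the start to about 12 mm for two flasks. The third was half hidden by the arm and read 18 mm off with a low score, but it had not moved in the scene picture.
- **Robot:** it was clear of everything, with contact force near 0.
- **Green basket:** it was not present; no picture or network report showed one.

The networks sometimes mixed up the basket colours, and some masks took in background. I went by the consistent readings and the pictures instead.

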